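Stopper a sauce flask with sprung tongs

TASK

Take the tongs from their stand, use them (never the fingers) to lift the middle-sized stopper out of the rack and push it straight down into the one open flask until its sealing collar is fully down, then keep pressing at about 16 N for half a second. The porcelain is thin: never press with more than 24 N, nor squeeze it with the jaws beyond 20 N. Let go of it and stand the tongs upright in their stand again, leaving the other stoppers and the cups alone.

Things in the scene. Friction and masses are not known exactly. Their poses are not given: they have to be found in the camera images.
- tongs_grip (a point): Point midway between the tongs' two finger paddles, 78 mm above the jaw tips, 38 mm below the hinge. z runs up along the tongs, y is the line along which the arms close. Paddles: flat upright plates 24 mm wide (along x), 44 mm tall, centred at this height, outer faces 40 mm apart at rest. Squeeze them here.
- tongs_jaws (a point): Midway between the jaw tips, at their lower edges (axes as tongs_grip). Jaws: plates 16 mm wide, 22 tall, 4 thick, 44 mm apart at rest (52 over their backs). 13 mm above the lower edge a ledge stands 5 mm inward from each jaw: closed, it lies over the top of the stopper's head and pushes it down; at rest the ledges, 34 mm apart, clear the head.
- stand_floor (a point): Fixed grey tongs stand with an open-topped rectangular well. Centre of the well's floor, 6 mm above the table, where the jaw tips stand. z up; the well is 62 mm long along y (the tongs' closing line), 23 mm along x; its rim is 40 mm above its floor, walls 4 mm thick.
- stopper_head (a point): Centre of the head of the loose white porcelain stopper to use, 30 g: round head 28 mm in diameter, 16 mm tall (this point half-way up), below it a round stem 13 mm in diameter, 18 mm long with a tapered foot. It stands stem down in one of the rack's three holes, its head resting on the rack's top. z is its axis, up.
- rack: Fixed grey draining rack, a block 60 mm (x) by 150 mm (y) by 30 mm tall, origin at the centre of its underside on the table. Three 17 mm holes in its top, 48 mm apart along its y axis; a stopper stands in each.
- wide_stopper_head (a point): Centre of the head of the wide stopper in the rack (head 42 mm in diameter, 12 mm tall); to be left alone.
- slim_stopper_head (a point): Centre of the head of the slim stopper in the rack (head 19 mm in diameter, 26 mm tall); to be left alone.
- flask_rim (a point): Centre of the mouth at rim level, 80 mm above the table, of the open one of three fixed white flasks in a row, 87 mm apart along y. Mouth 30 mm wide, rim 38 mm across. In it a black collar, 29 mm across with a 15 mm hole for the stem, stands 6 mm above the rim. Seated, the stopper's head underside is level with the rim (stopper_head 8 mm above this point).
- flask: The open flask (68 mm in diameter) with its collar, origin at the centre of its underside, 4 mm above the table on a tray; flask_rim is 76 mm above it. The other two flasks already have such a stopper in and reach 96 mm above the table.
- collar (a joint): How far the sealing collar has been pushed down into the flask's mouth, in m: 0 as found (6 mm proud of the rim), 0.006 fully down against a firm stop. It moves at about 7 N and stays where it is left; it cannot be pulled up again.
- stopper: The stopper to be used; origin on its axis at the underside of its head.
- tongs: Steel sprung tongs, 95 g, 123 mm tall, upright in the stand, hinge on top; origin = tongs_jaws. Spring: the arms begin to close at 7 N on each paddle; 37 mm over the paddles takes 9 N (jaws 36 mm apart); they meet the 28 mm stopper head at about 35 mm and 12 N. From there every further 3 N on the paddles adds 1 N at the jaws (40 N: 9 N at the jaws).
- cup_a: Cream mug, 86 mm wide, 62 mm tall, origin under its centre; to be left alone.
- cup_b: Second cream mug of the same kind; to be left alone.
There are look-alikes about, which are no part of the job. What is shaped like the stopper but blue is not meant.

How it is judged (in metres and radians):
On the way, in this order (a step that is already met when the one before it is completed fails the run):
1. the tongs are lifted clear of their stand (height (world z) of tongs_jaws above 0.06 m), for 0.1 s.
2. the stopper is lifted clear of the rack, held between the jaws of the tongs (height (world z) of stopper_head above 0.065 m and contact force between tongs and stopper above 0.5 N), for 0.2 s.
3. the stopper is in the flask's mouth with the collar fully down, and pressed with at least 10 N by the tongs (value of joint collar above 0.005 m and horizontal distance between stopper_head and flask_rim below 0.004 m and z of stopper_head in the frame of flask_rim below 0.0095 m and contact force between stopper and flask above 10 N and contact force between tongs and stopper above 2 N), for 0.3 s.
At the end, for the whole second after the job is handed in: Stopper upright (6 deg) in the open flask, within 4 mm of its axis, head within 1.5 mm of the rim, collar at least 5 mm down; tongs upright (11 deg) in the stand's well, tips within 6 mm of its floor and 15 mm of its centre; both released and at rest (value of joint collar above 0.005 m and horizontal distance between stopper_head and flask_rim below 0.004 m and z of stopper_head in the frame of flask_rim below 0.0095 m and angle between stopper_head's own z axis and vertical below 0.1 rad and horizontal distance between tongs_jaws and stand_floor below 0.015 m and z of tongs_jaws in the frame of stand_floor below 0.006 m and angle between tongs_grip's own z axis and vertical below 0.2 rad and linear speed of each of tongs, stopper below 0.02 m/s and contact force between tongs and stopper below 0.1 N); the robot touches nothing.
It fails at once if the gripper's fingers touch the stopper (contact force between the fingers and stopper above 0.3 N).
It fails at once if the jaws squeeze the stopper with more than 20 N, or it is pressed into the flask with more than 24 N ((contact force between tongs and stopper above 20 N and contact force between stopper and flask below 2 N) or contact force between stopper and flask above 24 N).
It fails at once if one of the other stoppers or a cup is moved by more than 15 mm (distance of any of wide_stopper_head, slim_stopper_head, cup_a, cup_b from where it was at the start of the episode above 0.015 m).
It also fails if it takes over 72 s, if anything falls off the work surface, if the arm or the gripper's body presses on something with over 40 N, if the wrist force passes 120 N, or if a joint passes its speed limit or range.

ROBOT

A 6-joint arm with a two-finger parallel gripper is mounted at the origin on the work surface. World frame = base frame: x ahead of the robot, y to its left, z up, the work surface at z = 0. Lengths are in mm, angles in rad, forces in N, time in s.
With the tool pointing down it reaches from about 350 to 975 mm from the base axis. Payload 17.4 kg.
Tool frame: the origin (TCP) lies midway between the tips of the shut fingers; the grasp point (between the pads) lies 19 mm behind it; z points along the fingers, y is the direction in which the jaws open and shut (so a half turn about z gives the same grasp; the last joint's range is limited). The gripper opens to 85 mm and grips with 20 to 120 N. Pads are 22 mm wide; open, the fingers measure 114 mm over their backs; the gripper's body (76 mm by 85 mm) begins 54 mm behind the grasp point. The pads swing forward as they close: fully open they stand 13 mm farther back than shut.
Start: joints at [1.296, 0.116, 1.442, -0, 1.584, -0.038], TCP at [158.358, 656.167, 231.303] pointing down, gripper open.
Joint ranges: [-2.83, 2.83], [-0.83, 2.19], [0.07, 2.5], [-1.14, 4.28], [0.01, 3], [-2.97, 2.97]. Speed limits (rad/s): [1.89, 1.89, 2.22, 3.14, 3.14, 3.14].

INTERFACE

Orientations are given as a rotation vector (axis times angle).
In Python, from cell import bot gives the robot as it stands.
- The arm moves only by the tool servo_tool, never from a script. Its argument "rows" is a list of rows, each a list of 7 numbers: the shift along the world's x, y, z in mm, then the turn, a rotation vector about the world's x, y, z in rad, then the opening, from 0 (shut) to 1 (fully open). In form: [[x, y, z, rx, ry, rz, jaw], ...]. A call has 1 to 5 rows; each row shifts and turns the commanded pose from where the row before left it; what a row does not reach is not made up. A row lasts 1/12 s, in which the tool goes at most 41.7 mm and 7.16 degrees, less where a joint would pass 70% of its speed; a pose out of reach is approached as far as the arm can. A call is refused whole if a number of a shift passes 41.7 or a number of a turn 0.125, either way. A call with a gripper value outside its range is refused whole. The fingers move at their own pace and stop on an object; "grip_force" is the grip in N (left out, the last holds). Time passes only in rows, so rows that do not move let the fingers close. It gives the time, the measured TCP pose, the force and the opening at its end, in the units of the state.
- bot.observe(): the state, without advancing time (a new reading comes with each control period).
- bot.camera(name): name is "scene" or "top" or "wrist"; returns (picture, depth): 480x640x3 uint8, red, green, blue; 480x640 float32, mm along the optical axis (not along the pixel's ray), 0 where there is no reading.
- bot.camera_model(name): a dict with "K" (3x3 intrinsics, pixels), "world_from_camera" (4x4, takes a point from camera to world coordinates); the wrist camera has in their place "hand_eye" (4x4, takes a point from camera to tool coordinates, whose origin is the TCP and whose axes are the flange's). Camera axes: x right, y up, looking along -z (the intrinsics and any distortion apply to the point x, -y, -z); pixel columns grow to the right and rows downward; lengths in mm; the calibration is good to about 2 mm. A picture is of the moment at which its call begins: read the wrist's pose just before it. camera_model takes no time and is no camera call.
- bot.job_done(): hands the job in, once; it reports no verdict.
The state is a dict: "clock": time; "joint_positions": joint angles; "joint_vel": joint speeds; "tau": joint torques, N m; "position": TCP position; "ee_rot": TCP orientation; "contact_force": force on the tool from outside, world axes, zero at the start; "moment": the same for the moment, N m; "grip_width": opening from 0.0 (shut) to 1.0 (fully open).
Only numpy, scipy, OpenCV 4.12 (cv2) and the standard library are available. Lean on these libraries where they do the work, as an engineer would, in place of code of your own. Each camera call takes 0.05 s, during which the arm holds its last target. There are 200 camera calls.

## Working session

There is one attempt and no reset: what is moved stays moved. The work goes in short steps, Python scripts to look and compute and a tool call to move; the robot and the scene stay as the last step left them, time stands still between calls to the robot, and variables do not carry over. Pictures are saved under pics/ and viewed, about 8 in all and at most 12, crops included, and the job is handed in when it is done.

Besides the shell and the picture viewer there is one more tool, called after "Call:" as a command line: name --pt "numbers of a row" for each row, then --argument value for the rest. servo_tool: Moves the arm, as the interface text tells. Its arguments: {"type":"object","properties":{"rows":{"type":"array","items":{"type":"array","items":{"type":"number"}}},"grip_force":{"type":"number"}},"required":["rows"]}

```bash
ls; mkdir -p pics; cat > h.py <<'E'
import numpy as np, cv2
from cell import bot
from scipy.spatial.transform import Rotation as R
def model(n):
    m=bot.camera_model(n); K=np.array(m["K"])
    if "world_from_camera" in m: return K,np.array(m["world_from_camera"]),m
    s=bot.observe(); T=np.eye(4); T[:3,:3]=R.from_rotvec(s["ee_rot"]).as_matrix(); T[:3,3]=s["position"]
    return K,T@np.array(m["hand_eye"]),m
def cloud(K,T,d):
    v,u=np.mgrid[:480,:640]; x=(u-K[0,2])/K[0,0]*d; y=-(v-K[1,2])/K[1,1]*d
    return np.stack([x,y,-d],-1)@T[:3,:3].T+T[:3,3]
def ray(K,T,u,v,z):
    r=T[:3,:3]@np.array([(u-K[0,2])/K[0,0],-(v-K[1,2])/K[1,1],-1]); return T[:3,3]+r*(z-T[2,3])/r[2]
def shot(n,f=None):
    K,T,m=model(n); p,d=bot.camera(n); 
    if f: cv2.imwrite("pics/"+f,p[...,::-1])
    return K,T,p,d,cloud(K,T,d)
E
python3 - <<'E'
from h import *
for n in("scene","top"):
    K,T,p,d,c=shot(n,n+".png"); print(n,K.tolist(),T.round(3).tolist(),[k for k in bot.camera_model(n)])
    np.savez("pics/"+n,p=p,d=d,c=c,K=K,T=T)
print(bot.observe()); print(bot.camera_model("wrist"))
E
```

```text
pics
scene [[516.0867925382926, 0.0, 324.33442144085285], [0.0, 516.0867925382926, 237.30982525571682], [0.0, 0.0, 1.0]] [[-0.906, -0.36, 0.221, 776.755], [0.423, -0.764, 0.488, 418.454], [-0.007, 0.536, 0.844, 818.755], [0.0, 0.0, 0.0, 1.0]] ['K', 'world_from_camera']
top [[443.0857056302752, 0.0, 318.3208057595172], [0.0, 443.0857056302752, 236.61352859542075], [0.0, 0.0, 1.0]] [[-0.026, 0.991, -0.128, 448.195], [-1.0, -0.024, 0.016, 11.504], [0.012, 0.128, 0.992, 1057.522], [0.0, 0.0, 0.0, 1.0]] ['K', 'world_from_camera']
{'clock': 0.1, 'joint_positions': array([ 1.29618576e+00,  1.16414086e-01,  1.44221817e+00, -7.01238815e-06,
        1.58399315e+00, -3.77815218e-02]), 'joint_vel': array([-8.71140999e-04, -2.07787061e-03, -3.17845962e-03, -9.97502590e-04,
       -6.39887751e-05,  1.02797341e-03]), 'tau': array([ 2.02646304e-03, -7.33663416e+01, -6.33796120e+01,  5.06614799e-05,
        5.29732395e-03,  2.72902093e-05]), 'position': array([158.31957082, 655.98722963, 230.63989819]), 'ee_rot': array([-3.71123341e-01, -3.11943960e+00,  1.60412358e-03]), 'contact_force': array([ 0.16936839, -0.33063821,  0.36502014]), 'moment': array([-0.01828523,  0.01877528,  0.00858714]), 'grip_width': 1.0015800702028834}
{'K': array([[389.69999242,   0.        , 317.74456536],
       [  0.        , 389.69999242, 235.14318078],
       [  0.        ,   0.        ,   1.        ]]), 'hand_eye': array([[ 5.68182658e-04,  9.56064382e-01,  2.93156230e-01,
         7.42565351e+01],
       [ 9.99999547e-01, -3.19297231e-04, -8.96838151e-04,
        -1.43985532e-01],
       [-7.63831040e-04,  2.93156606e-01, -9.56064130e-01,
        -1.42654032e+02],
       [ 0.00000000e+00,  0.00000000e+00,  0.00000000e+00,
         1.00000000e+00]])}
```

View pics/scene.png

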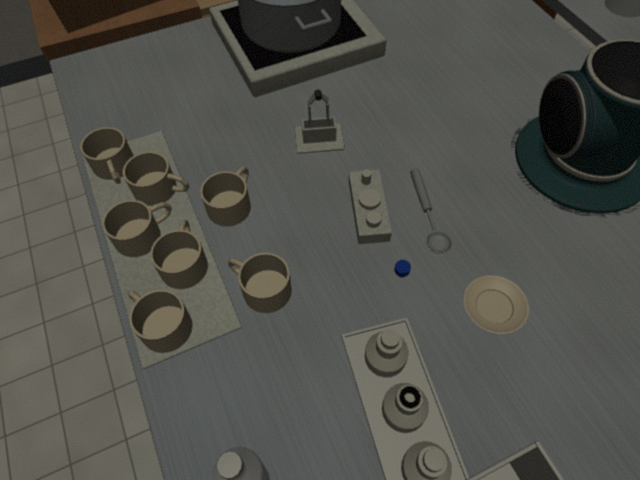

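View pics/top.png

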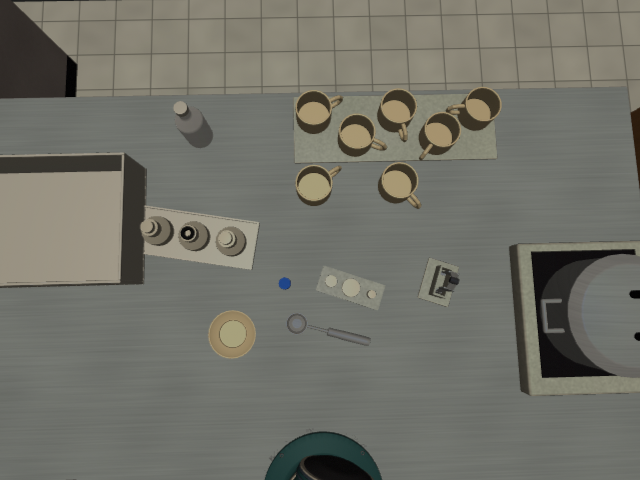

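The views show:
- Scene: tongs at (318,120), rack at (370,205), the open flask (black ring) at (408,398).
- Top: tongs at (445,280). The rack's stoppers are at (331,281), (351,288) and (372,294), and the open flask is at (189,234).

Stopper candidates in the top view:
- (331,281) is mid-sized.
- (351,288) is wide.
- (372,294) is slim.
- (285,283) is blue and excluded.
- The stoppers in the flasks at (150,228) and (228,239) are already in use.

I'll measure the sizes and confirm in a crop.

```bash
python3 - <<'E'
from h import *
D=np.load("pics/top.npz"); p,d,c,K,T=[D[k] for k in("p","d","c","K","T")]
def comp(name,box,zlo,zhi,amin=15):
    u0,v0,u1,v1=box; m=np.zeros((480,640),np.uint8); z=c[...,2]; m[v0:v1,u0:u1]=((z>zlo)&(z<zhi)&(d>0))[v0:v1,u0:u1]
    n,l,s,ce=cv2.connectedComponentsWithStats(m)
    for i in range(1,n):
        if s[i,4]<amin: continue
        q=c[l==i]; r=cv2.minAreaRect(q[:,:2].astype(np.float32)); print(name,ce[i].round(1),s[i,4],"med",np.median(q,0).round(1),"rect",np.round(r[0],1),np.round(r[1],1),round(r[2],1),"zmax",q[:,2].max().round(1))
z=c[...,2]; print("table z",np.median(z[300:400,380:480]))
comp("rack",(305,255,395,320),20,80); comp("stoppers",(305,255,395,320),36,80,8)
comp("stand",(405,245,475,320),3,20);comp("standrim",(405,245,475,320),36,60,8); comp("tongs",(405,245,475,320),75,140,5)
comp("flasks",(130,195,270,280),74,110)
hsv=cv2.cvtColor(p,cv2.COLOR_RGB2HSV)
S=np.load("pics/scene.npz")
a=cv2.resize(p[250:320,305:395],None,fx=5,fy=5,interpolation=2); b=cv2.resize(S["p"][80:250,270:400],None,fx=2.5,fy=2.5,interpolation=2)
e=cv2.resize(p[245:320,405:475],None,fx=4,fy=4)
W=np.zeros((600,800,3),np.uint8); W[:350,:450]=a; W[:425,460:785]=b; W[355:600,:280]=e[:245]
cv2.imwrite("pics/crop1.png",W[...,::-1])
E
```

```text
table z 0.8673024154776385
rack [350.3 287.4] 1700 med [461.  -74.2  31.8] rect [461.2 -75.4] [150.3  60. ] 70.5 zmax 59.2
stoppers [330.6 280.6] 115 med [476.6 -30.3  46.8] rect [477.5 -29.5] [25.1 25. ] 88.1 zmax 51.4
stoppers [350.5 287.3] 266 med [461.4 -74.8  42.9] rect [461.7 -74.8] [39.3 40.9] 90.0 zmax 47.2
stoppers [371.1 293.6] 62 med [ 444.9 -119.2   56.6] rect [ 445.9 -120. ] [17.6 15.8] 88.7 zmax 59.2
stand [434.2 281.8] 743 med [ 469.2 -270.1    6.9] rect [ 470.6 -286.1] [ 82.2 114.7] 69.2 zmax 19.9
stand [441.5 280.6] 88 med [ 470.9 -293.8    7.6] rect [ 471.3 -292.7] [14.1 37.3] 72.1 zmax 19.0
standrim [440.3 281.9] 176 med [ 463.4 -278.5   46. ] rect [ 469.7 -285.5] [31.8 70.4] 70.8 zmax 59.1
standrim [448.3 279.1] 14 med [ 473.1 -300.    41.1] rect [ 472.7 -299.9] [ 2.5 21.5] 71.2 zmax 47.1
tongs [451.4 280.8] 205 med [ 467.3 -283.7  117.2] rect [ 469.5 -284.9] [22.9 40.2] 70.3 zmax 132.3
flasks [131.1 231.6] 253 med [600.5 409.5  82.5] rect [585.  409.2] [188.    3.7] 0.0 zmax 97.6
flasks [149.2 227.1] 247 med [602.7 366.3  94.1] rect [603.5 368.3] [32.7 37.4] 61.9 zmax 103.2
flasks [188.  232.9] 207 med [588.8 283.3  83.8] rect [589.6 284.9] [37.  36.2] 89.5 zmax 91.6
flasks [226.6 238.5] 243 med [573.9 197.4  94.5] rect [575.2 199.9] [37.7 36.5] 62.0 zmax 102.2
```

View pics/crop1.png

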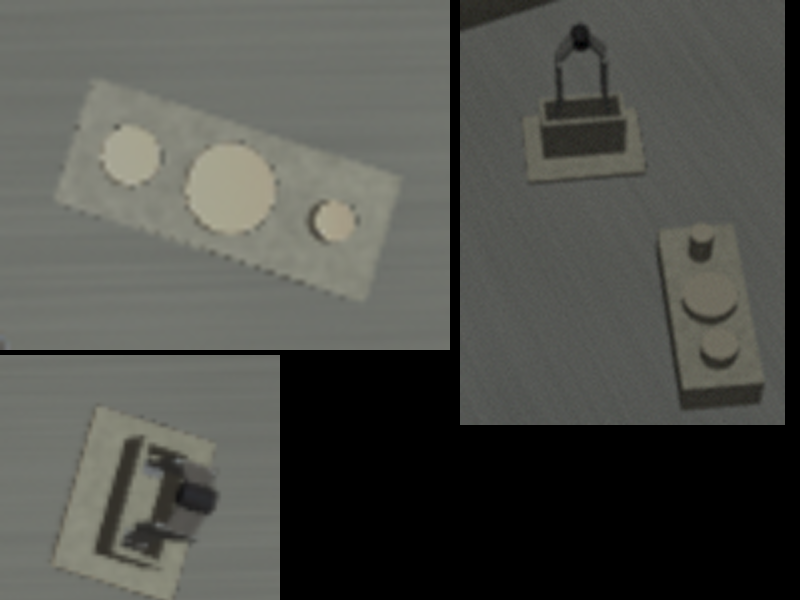

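Sizes confirm it: the mid-sized 28 mm head is at (477,-30), the wide one is in the middle, and the slim one is at the far end. The tongs' closing line is at about -19°, perpendicular to the rack's row, so that orientation works throughout. I'll move over the flask while turning the tool -95.5°.

Call:
servo_tool --pt "30.5 -26.5 0 0 0 -0.119 1" --pt "30.5 -26.5 0 0 0 -0.119 1" --pt "30.5 -26.5 0 0 0 -0.119 1" --pt "30.5 -26.5 0 0 0 -0.119 1" --pt "30.5 -26.5 0 0 0 -0.119 1"

```text
clock: 0.52
position: [311.8, 522.2, 231.0]
ee_rot: [-1.277, -2.87, 0.001]
contact_force: [0.0, 0.6, 0.1]
grip_width: 1.002
```

Call:
servo_tool --pt "30.5 -26.5 0 0 0 -0.119 1" --pt "30.5 -26.5 0 0 0 -0.119 1" --pt "30.5 -26.5 0 0 0 -0.119 1" --pt "30.5 -26.5 0 0 0 -0.119 1" --pt "30.5 -26.5 0 0 0 -0.119 1"

```text
clock: 0.93
position: [464.5, 389.5, 231.2]
ee_rot: [-2.063, -2.369, 0.0]
contact_force: [1.0, 0.5, -0.0]
grip_width: 0.999
```

Call:
servo_tool --pt "30.5 -26.5 0 0 0 -0.119 1" --pt "30.5 -26.5 0 0 0 -0.119 1" --pt "30.5 -26.5 0 0 0 -0.119 1" --pt "30.5 -26.5 0 0 0 -0.119 1" --pt "0 0 0 0 0 0 1"

```text
clock: 1.35
position: [589.1, 280.6, 230.3]
ee_rot: [2.568, 1.808, -0.002]
contact_force: [0.0, 0.2, 0.0]
grip_width: 0.999
```

```bash
python3 - <<'E'
from h import *
K,T,p,d,c=shot("wrist","w_flask.png"); np.savez("pics/w_flask",p=p,d=d,c=c,K=K,T=T)
z=c[...,2]
for lo,hi in((76,83),(83,90),(90,100)):
    m=((z>lo)&(z<hi)&(d>0)).astype(np.uint8); n,l,s,ce=cv2.connectedComponentsWithStats(m)
    for i in range(1,n):
        if s[i,4]>150:
            q=c[l==i]; (x,y),r=cv2.minEnclosingCircle(q[:,:2].astype(np.float32)); print(lo,ce[i].round(),s[i,4],np.median(q,0).round(1),"circ",round(x,1),round(y,1),round(r,1))
dark=((p.max(2)<45)).astype(np.uint8); n,l,s,ce=cv2.connectedComponentsWithStats(dark)
for i in range(1,n):
    if s[i,4]>300: print("dark",ce[i].round(1),s[i],ray(K,T,*ce[i],86).round(1))
E
```

```text
76 [89. 35.] 337 [486.2 452.6  79.5] circ 485.9 451.8 23.8
76 [241.  49.] 589 [579.3 409.8  79.5] circ 576.5 409.8 93.2
76 [612. 103.] 577 [812.8 290.   79.6] circ 830.4 282.6 30.1
76 [294.  93.] 977 [605.2 369.1  80.2] circ 603.0 371.6 19.1
76 [314. 205.] 629 [591.  293.1  79.9] circ 588.3 286.0 19.0
76 [331. 301.] 592 [577.4 211.1  80. ] circ 573.7 200.5 19.1
83 [84. 35.] 375 [486.2 451.3  86.6] circ 486.2 450.0 23.5
83 [234.  49.] 638 [577.2 409.8  86.5] circ 573.1 409.8 90.8
83 [618. 104.] 587 [812.4 288.7  86.7] circ 827.8 282.0 29.0
83 [313. 212.] 896 [588.3 286.2  86.1] circ 588.3 285.9 15.1
90 [79. 37.] 565 [486.3 448.1  95.4] circ 486.0 447.8 24.2
90 [227.  48.] 950 [574.3 409.8  95.2] circ 570.7 409.6 88.4
90 [626. 107.] 810 [811.5 287.3  95.1] circ 824.8 281.5 27.5
90 [291.  91.] 1412 [603.1 371.6  96.1] circ 603.1 371.5 13.9
90 [332. 318.] 925 [573.9 202.   95.9] circ 573.7 200.2 14.3
dark [313.5 211. ] [296 193  36  37 753] [588.6 286.9  86. ]
dark [319.3 424.4] [    0   305   640   175 55488] [526.1  98.4  86. ]
```

View pics/w_flask.png

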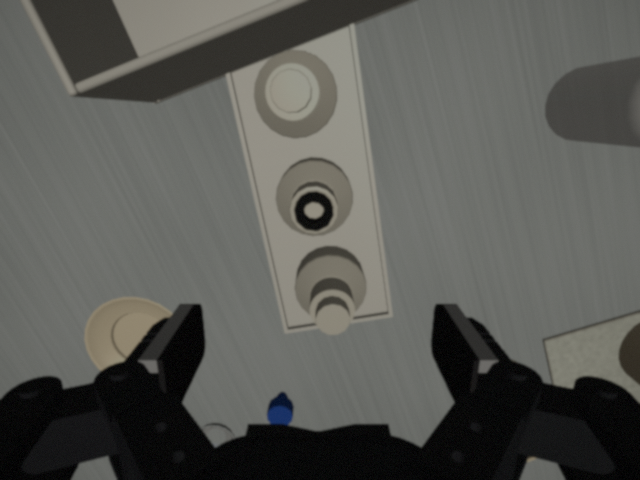

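The wrist view shows the open flask's black collar at (313,211), so the rim centre is about (588.3, 286.0), clear of the sealed ones at (291,91) and (332,318). Next I'll hover over the rack.

Call:
servo_tool --pt "-14 -38.8 0 0 0 0 1" --pt "-14 -38.8 0 0 0 0 1" --pt "-14 -38.8 0 0 0 0 1" --pt "-14 -38.8 0 0 0 0 1" --pt "-14 -38.8 0 0 0 0 1"

```text
clock: 1.82
position: [513.9, 90.5, 231.0]
ee_rot: [-2.556, -1.827, 0.0]
contact_force: [-0.1, -0.7, 0.3]
grip_width: 1.004
```

Call:
servo_tool --pt "-14 -38.8 0 0 0 0 1" --pt "-14 -38.8 0 0 0 0 1" --pt "-14 -38.8 0 0 0 0 1" --pt "0 0 0 0 0 0 1" --pt "0 0 0 0 0 0 1"

```text
clock: 2.23
position: [472.6, -26.2, 231.5]
ee_rot: [2.559, 1.821, 0.001]
contact_force: [0.4, 0.5, -0.4]
grip_width: 0.998
```

```bash
cat >> h.py <<'E'
def circ(c,d,lo,hi,amin=150):
    z=c[...,2]; m=((z>lo)&(z<hi)&(d>0)).astype(np.uint8); n,l,s,ce=cv2.connectedComponentsWithStats(m)
    for i in range(1,n):
        if s[i,4]>amin:
            q=c[l==i]; (x,y),r=cv2.minEnclosingCircle(q[:,:2].astype(np.float32)); rc=cv2.minAreaRect(q[:,:2].astype(np.float32)); print((lo,hi),ce[i].round(),s[i,4],np.median(q,0).round(1),"circ",round(x,1),round(y,1),round(r,1),"rect",np.round(rc[0],1),np.round(rc[1],1),round(rc[2],1))
E
python3 - <<'E'
from h import *
print(bot.observe()["position"].round(1))
K,T,p,d,c=shot("wrist","w_rack.png"); np.savez("pics/w_rack",p=p,d=d,c=c,K=K,T=T)
circ(c,d,27,34);circ(c,d,39.5,43.8);circ(c,d,44,49);circ(c,d,53,60)
E
```

```text
[472.6 -26.2 231.5]
(27, 34) [604.  72.] 668 [733.8  -1.5  30.5] circ 705.0 2.8 38.8 rect [ 7.216e+02 -5.000e-01] [77.5 38. ] 78.8
(27, 34) [524.  85.] 392 [663.2  14.   30.3] circ 687.4 6.0 40.6 rect [672.6   8.6] [81.1 29.9] 80.1
(27, 34) [320. 248.] 6729 [460.1 -61.1  30.1] circ 459.3 -74.9 80.4 rect [459.  -75.2] [150.7  60.1] 70.6
(27, 34) [573. 271.] 452 [ 675.5 -162.3   30.5] circ 695.8 -186.1 41.3 rect [ 686.1 -173.1] [82.6 32.5] 36.8
(27, 34) [618. 313.] 364 [ 718.9 -229.9   30.3] circ 710.3 -217.1 31.1 rect [ 713.1 -224.6] [62.2 18.2] 20.5
(27, 34) [390. 415.] 309 [ 470.4 -271.1   30.6] circ 470.9 -275.8 35.3 rect [ 471.9 -271.5] [10.7 70.6] 77.6
(39.5, 43.8) [617.  67.] 401 [ 7.345e+02 -1.000e-01  4.170e+01] circ 713.1 3.7 37.2 rect [727.2   4.3] [28.1 74.4] 2.4
(39.5, 43.8) [527. 100.] 170 [660.2   1.3  41.6] circ 668.5 -2.0 27.4 rect [663.4  -2.8] [10.5 54.8] 9.3
(39.5, 43.8) [320. 259.] 1529 [459.2 -74.3  42.1] circ 459.1 -75.1 21.1 rect [458.9 -74.7] [40.8 40.8] 57.0
(39.5, 43.8) [581. 274.] 310 [ 677.  -160.9   41.7] circ 694.4 -185.1 40.8 rect [ 684.3 -173.1] [81.5 3
[... 925 characters left out ...]
 55.9] circ 702.1 3.4 39.1 rect [717.3  -1. ] [78.  45.8] 74.2
(53, 60) [541.  82.] 501 [662.9  13.6  56.6] circ 686.2 6.6 40.3 rect [672.4   9.3] [80.6 28.4] 79.0
(53, 60) [632. 123.] 201 [729.6 -41.2  54.8] circ 730.9 -43.1 9.6 rect [730.8 -43. ] [ 9.  18.9] 32.1
(53, 60) [591. 282.] 539 [ 675.8 -162.    56.5] circ 694.1 -185.4 40.9 rect [ 683.8 -174. ] [81.7 30.7] 42.0
(53, 60) [320. 314.] 308 [ 443.3 -119.3   56. ] circ 442.8 -119.7 9.7 rect [ 443.2 -119.9] [17.8 17.7] 25.0
(53, 60) [620. 336.] 215 [ 699.8 -232.9   56.4] circ 695.4 -226.8 23.2 rect [ 694.8 -229.7] [ 8.8 46.2] 77.4
(53, 60) [578. 342.] 159 [ 661.4 -226.6   54.9] circ 660.1 -226.0 10.9 rect [ 661.8 -227.9] [21.2 10.6] 42.2
```

Call:
servo_tool --pt "0 -36 0 0 0 0 1" --pt "0 -36 0 0 0 0 1" --pt "0 -36 0 0 0 0 1" --pt "0 -36 0 0 0 0 1" --pt "0 -36 0 0 0 0 1"

```text
clock: 2.7
position: [474.0, -205.3, 231.2]
ee_rot: [-2.555, -1.828, -0.0]
contact_force: [0.7, 0.3, 0.5]
grip_width: 1.005
```

Call:
servo_tool --pt "0 -36 0 0 0 0 1" --pt "0 -36 0 0 0 0 1" --pt "0 0 0 0 0 0 1" --pt "0 0 0 0 0 0 1" --pt "0 0 0 0 0 0 1"

```text
clock: 3.12
position: [474.1, -275.9, 230.8]
ee_rot: [-2.556, -1.825, -0.0]
contact_force: [0.2, 0.6, 0.9]
grip_width: 0.999
```

```bash
python3 - <<'E'
from h import *
s=bot.observe(); print(s["position"].round(1), R.from_rotvec(s["ee_rot"]).as_matrix().round(3).tolist())
K,T,p,d,c=shot("wrist","w_tongs.png"); np.savez("pics/w_tongs",p=p,d=d,c=c,K=K,T=T)
circ(c,d,3,9);circ(c,d,42,50);circ(c,d,55,80,80);circ(c,d,80,108,80);circ(c,d,110,135,80)
E
```

```text
[ 474.1 -275.9  230.8] [[0.324, 0.946, -0.001], [0.946, -0.324, 0.001], [0.001, -0.001, -1.0]]
(3, 9) [495.  37.] 214 [ 661.8 -193.8    5.7] circ 669.5 -193.1 27.0 rect [ 664.5 -192.8] [54.  10.3] 85.6
(3, 9) [561.  26.] 3030 [ 716.7 -202.2    5. ] circ 713.2 -201.7 30.7 rect [ 713.4 -206.1] [48.3 52.1] 71.0
(3, 9) [633.  99.] 1786 [ 768.4 -276.7    5.6] circ 772.1 -307.3 84.8 rect [ 765.9 -306.8] [169.5  15.6] 85.0
(3, 9) [315. 196.] 3841 [ 476.6 -267.9    6. ] circ 467.3 -285.8 61.3 rect [ 467.2 -286.1] [ 75.2 100. ] 70.6
(3, 9) [314. 215.] 525 [ 465.5 -290.7    6.1] circ 465.0 -292.0 19.3 rect [ 465.4 -290.8] [14.  37.1] 71.2
(3, 9) [310. 374.] 564 [ 401.5 -460.5    6.9] circ 395.4 -461.2 143.5 rect [ 395.4 -460.5] [287.   3.] 0.1
(42, 50) [518.  32.] 335 [ 661.5 -197.    46. ] circ 666.3 -197.6 23.0 rect [ 662.8 -197.7] [ 7.6 46. ] 3.1
(42, 50) [615.  28.] 406 [ 734.2 -217.8   45.9] circ 722.2 -217.5 25.4 rect [ 725.5 -221.2] [50.9 10.9] 41.7
(42, 50) [508.  96.] 166 [ 645.8 -240.2   46. ] circ 647.2 -238.3 7.7 rect [ 647.9 -239.4] [13.6 10.1] 33.2
(42, 50) [314. 214.] 867 [ 471.6 -278.3   45.9] circ 467.2 -285.9 38.2 rect [ 467.3 -286. ] [31.4 70. ] 71.0
(42, 50) [338. 400.] 4483 [ 433.8 -466.    49. ] circ 410.2 -483.7 129.9 rect [ 411.7 -471.2] [ 51.7 259.3] 83.1
(55, 80) [571.  43.] 1803 [ 677.  -221.8   60.9] circ 696.0 -209.4 45.6 rect [ 694.3 -217. ] [55.2 85.2] 71.0
(55, 80) [209.  27.] 516 [ 443.3 -120.6   56.3] circ 443.1 -120.5 9.5 rect [ 443.4 -120.8] [18.3 17.8] 67.6
(80, 108) [288. 233.] 173 [ 452.9 -273.2  105.4] circ 451.1 -280.2 12.1 rect [ 451.1 -280.2] [24.2  5.1] 71.8
(80, 108) [338. 234.] 180 [ 486.1 -284.9  105.7] circ 484.2 -291.4 11.9 rect [ 483.7 -291.2] [23.7  5.5] 71.1
(110, 135) [313. 247.] 1172 [ 468.1 -285.   121.4] circ 467.0 -285.5 17.8 rect [ 467.2 -285.9] [18.3 33.5] 70.2
```

View pics/w_tongs.png

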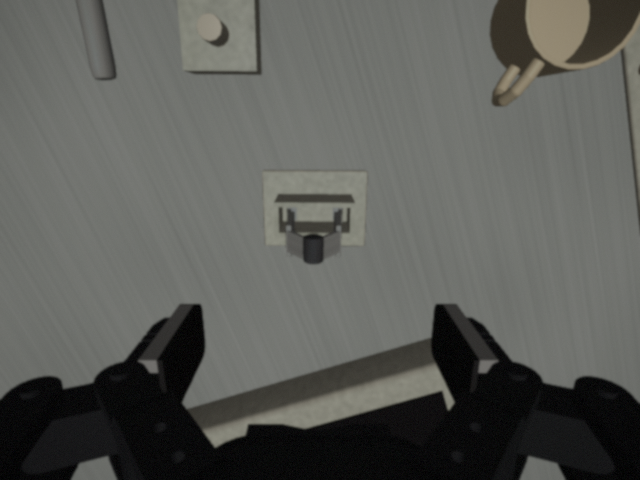

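The tongs stand centred at (467.3,-286), hinge at pixel (313,247), aligned with the tool. I'll descend around the paddles.

Call:
servo_tool --pt "-6.8 -10.1 -30 0 0 0 1" --pt "0 0 -40 0 0 0 1" --pt "0 0 -40 0 0 0 1" --pt "0 0 -30 0 0 0 1" --pt "0 0 -15 0 0 0 1"

```text
clock: 3.58
position: [465.7, -284.7, 72.2]
ee_rot: [-2.553, -1.824, 0.002]
contact_force: [-0.8, 0.4, -0.1]
grip_width: 0.998
```

Call:
servo_tool --pt "0 0 -10.8 0 0 0 1" --pt "0 0 0 0 0 0 1" --pt "0 0 0 0 0 0 1"

```text
clock: 3.83
position: [467.1, -286.7, 66.3]
ee_rot: [2.556, 1.825, 0.0]
contact_force: [-0.1, -0.4, 0.4]
grip_width: 1.0
```

Call:
servo_tool --pt "0 0 0 0 0 0 0.6" --pt "0 0 0 0 0 0 0.55" --pt "0 0 0 0 0 0 0.5" --pt "0 0 0 0 0 0 0.48" --pt "0 0 0 0 0 0 0.46" --grip_force 20

```text
clock: 4.25
position: [466.8, -287.6, 66.2]
ee_rot: [2.557, 1.823, 0.001]
contact_force: [0.8, -0.1, 3.4]
grip_width: 0.463
```

Call:
servo_tool --pt "0 0 0 0 0 0 0.46" --pt "0 0 0 0 0 0 0.46" --pt "0 0 0 0 0 0 0.46"

```text
clock: 4.5
position: [466.9, -287.6, 66.2]
ee_rot: [2.557, 1.823, 0.001]
contact_force: [0.4, 0.4, 5.9]
grip_width: 0.463
```

Call:
servo_tool --pt "0 0 2 0 0 0 0.455" --pt "0 0 3 0 0 0 0.455" --pt "0 0 5 0 0 0 0.455" --pt "0 0 5 0 0 0 0.455" --pt "0 0 5 0 0 0 0.455"

```text
clock: 4.92
position: [466.6, -287.4, 86.1]
ee_rot: [-2.558, -1.824, 0.0]
contact_force: [0.5, -0.3, -0.4]
grip_width: 0.461
```

Call:
servo_tool --pt "0 0 0 0 0 0 0.455" --pt "0 0 0 0 0 0 0.455" --pt "0 0 0 0 0 0 0.455"

```text
clock: 5.17
position: [466.5, -287.3, 85.4]
ee_rot: [-2.558, -1.824, 0.0]
contact_force: [0.3, 0.7, -1.7]
grip_width: 0.458
```

```bash
python3 - <<'E'
from h import *
s=bot.observe(); print(s["position"].round(1),s["contact_force"].round(2),s["grip_width"])
K,T,p,d,c=shot("wrist","w_lift.png"); np.savez("pics/w_lift",p=p,d=d,c=c,K=K,T=T)
circ(c,d,90,170,80);circ(c,d,42,50)
E
```

```text
[ 466.5 -287.3   85.4] [ 0.26  0.71 -1.69] 0.45766404170137015
(90, 170) [318. 404.] 59902 [ 470.  -279.   148.2] circ 470.7 -277.6 62.4 rect [ 468.2 -284.8] [ 31.8 124.8] 71.0
(42, 50) [318. 252.] 2307 [ 472.1 -276.2   45.9] circ 468.0 -284.5 37.6 rect [ 468.2 -284.1] [28.2 70.4] 70.9
(42, 50) [277. 262.] 197 [ 449.3 -276.    43.1] circ 449.2 -278.3 7.7 rect [ 449.1 -278.1] [14.2  8.8] 71.8
(42, 50) [318. 292.] 755 [ 463.5 -298.3   45.7] circ 462.8 -298.7 19.2 rect [ 462.7 -298.8] [ 5.3 38.3] 70.9
```

View pics/w_lift.png

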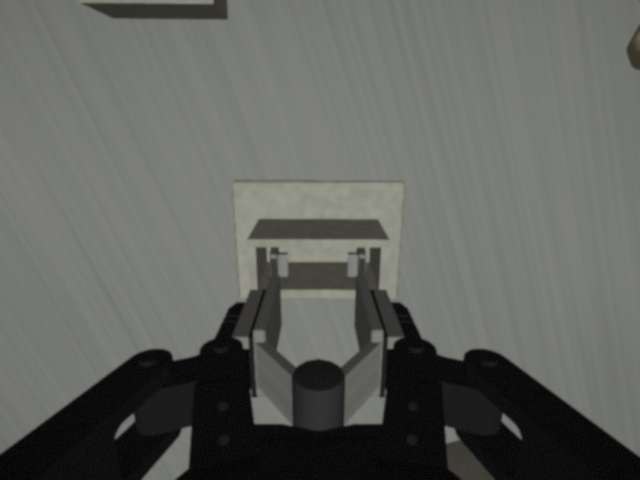

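The tongs hang straight between the fingers, clear of the floor, with ledges at (282,262) and (353,262). I'll measure their position in the tool frame.

```bash
python3 - <<'E'
from h import *
D=np.load("pics/w_lift.npz"); p,d,c,K,T=[D[k] for k in("p","d","c","K","T")]
s=bot.observe(); Rm=R.from_rotvec(s["ee_rot"]).as_matrix(); t=(c-s["position"])@Rm   # tool coords
g=p.astype(int).mean(2)
for v in (256,262,268,272,276):
    print(v,[(u,int(g[v,u]),*t[v,u].round(1)) for u in list(range(266,294,3))])
    print(v,[(u,int(g[v,u]),*t[v,u].round(1)) for u in list(range(344,374,3))])
print("hinge",[(v,*t[v,318].round(1)) for v in(365,375,385,400,415)])
E
```

```text
256 [(266, 90, np.float64(-5.8), np.float64(-30.4), np.float64(77.4)), (269, 121, np.float64(8.5), np.float64(-23.4), np.float64(38.4)), (272, 116, np.float64(8.2), np.float64(-22.0), np.float64(39.3)), (275, 112, np.float64(8.0), np.float64(-20.6), np.float64(39.8)), (278, 108, np.float64(6.6), np.float64(-19.5), np.float64(43.5)), (281, 123, np.float64(6.7), np.float64(-17.9), np.float64(43.3)), (284, 125, np.float64(6.4), np.float64(-16.5), np.float64(44.3)), (287, 129, np.float64(6.3), np.float64(-15.0), np.float64(44.4)), (290, 137, np.float64(-6.7), np.float64(-16.1), np.float64(79.9)), (293, 143, np.float64(-6.6), np.float64(-14.3), np.float64(79.7))]
256 [(344, 144, np.float64(-6.5), np.float64(16.6), np.float64(79.4)), (347, 134, np.float64(-6.5), np.float64(18.5), np.float64(79.5)), (350, 122, np.float64(7.0), np.float64(17.0), np.float64(42.5)), (353, 125, np.float64(7.0), np.float64(18.6), np.float64(42.5)), (356, 120, np.float64(6.9), np.float64(20.1), np.float64(43.0)), (359, 99, np.float64(8.7), np.float64(21.1), np.float64(37.9)), (362, 117, np.float64(8.3), np.float6
[... 5118 characters left out ...]
, (356, 78, np.float64(13.4), np.float64(16.1), np.float64(2.0)), (359, 55, np.float64(13.8), np.float64(17.2), np.float64(0.9)), (362, 56, np.float64(13.1), np.float64(18.6), np.float64(2.6)), (365, 59, np.float64(-10.0), np.float64(26.9), np.float64(57.0)), (368, 62, np.float64(-9.9), np.float64(28.5), np.float64(56.7)), (371, 65, np.float64(-10.4), np.float64(30.4), np.float64(57.9))]
hinge [(365, np.float64(10.3), np.float64(0.9), np.float64(-52.1)), (375, np.float64(11.5), np.float64(0.9), np.float64(-58.0)), (385, np.float64(10.9), np.float64(0.9), np.float64(-61.2)), (400, np.float64(8.3), np.float64(0.9), np.float64(-63.4)), (415, np.float64(3.5), np.float64(0.9), np.float64(-63.0))]
```

```bash
python3 - <<'E'
from h import *
D=np.load("pics/w_lift.npz"); p,d,c,K,T=[D[k] for k in("p","d","c","K","T")]
s=bot.observe(); Rm=R.from_rotvec(s["ee_rot"]).as_matrix(); t=(c-s["position"])@Rm
g=p.mean(2); vv,uu=np.mgrid[:480,:640]
for nm,zl,zh,yl,yh in(("ledge",41,46,13,20.5),("jawtop",37,40.5,20.5,27),("paddletop",-28,-16,16,24),("paddle",-28,10,16,24)):
  for sg in(-1,1):
    m=(t[...,2]>zl)&(t[...,2]<zh)&(sg*t[...,1]>yl)&(sg*t[...,1]<yh)&(abs(t[...,0])<20)
    q=t[m]; print(nm,sg,m.sum(),"x",np.percentile(q[:,0],[1,50,99]).round(1),"y",np.percentile(q[:,1],[1,50,99]).round(1),"z",np.median(q[:,2]).round(1),"v",vv[m].min(),vv[m].max())
m=(t[...,2]<-50)&(abs(t[...,1])<12)&(t[...,2]>-70)&(vv<426)&(vv>355)&(t[...,0]>-15)
q=t[m]; print("hinge x",np.percentile(q[:,0],[1,99]),"y",np.percentile(q[:,1],[1,99]),"z",q[:,2].min())
E
```

```text
ledge -1 338 x [-10.5   2.5  17.2] y [-20.2 -17.2 -13.2] z 43.4 v 235 288
ledge 1 320 x [-10.7   1.4  17. ] y [13.3 17.8 20.4] z 43.6 v 236 289
jawtop -1 158 x [-5.2 14.2 17.3] y [-26.8 -23.2 -20.6] z 39.0 v 238 289
jawtop 1 193 x [-1.  13.6 17.1] y [20.5 23.3 26.9] z 39.0 v 238 274
paddletop -1 344 x [10.3 11.2 14.1] y [-23.9 -20.5 -16. ] z -22.5 v 295 320
paddletop 1 537 x [-6.2 11.  14.1] y [16.1 17.4 24. ] z -22.0 v 295 350
paddle -1 631 x [10.3 11.2 14.1] y [-23.9 -20.1 -16. ] z -17.0 v 275 320
paddle 1 1032 x [-7.7 11.  14. ] y [16.  17.3 23.9] z -16.6 v 275 350
hinge x [-5.84859077 11.27605555] y [-10.34420888  11.61851132] z -64.2627803116262
```

Held tongs: the jaw centre is at tool (1.9, 0.4) and the tips are 60.5 mm beyond the TCP. The ledge gap is about 30.5 mm, so I'll open slightly for clearance. Lift and carry to the rack.

Call:
servo_tool --pt "0 0 10 0 0 0 0.46" --pt "0 0 16 0 0 0 0.46" --pt "0 0 20 0 0 0 0.46" --pt "0 0 20 0 0 0 0.46" --pt "0 5 9 0 0 0 0.46"

```text
clock: 5.63
position: [467.1, -283.0, 163.7]
ee_rot: [2.556, 1.822, 0.001]
contact_force: [0.3, -0.7, 0.1]
grip_width: 0.46
```

Call:
servo_tool --pt "0.6 15 0 0 0 0 0.46" --pt "0.6 22 0 0 0 0 0.46" --pt "0.7 25 0 0 0 0 0.46" --pt "0.7 25 0 0 0 0 0.46" --pt "0.7 25 0 0 0 0 0.46"

```text
clock: 6.05
position: [469.2, -168.2, 159.3]
ee_rot: [-2.557, -1.823, 0.001]
contact_force: [0.1, 0.6, -1.1]
grip_width: 0.454
```

Call:
servo_tool --pt "0.7 25 0 0 0 0 0.46" --pt "0.7 25 0 0 0 0 0.46" --pt "0.7 25 0 0 0 0 0.46" --pt "0.7 25 0 0 0 0 0.46" --pt "0.7 20 0 0 0 0 0.46"

```text
clock: 6.47
position: [472.5, -47.8, 159.4]
ee_rot: [-2.556, -1.824, 0.001]
contact_force: [0.5, 0.0, -1.2]
grip_width: 0.459
```

Call:
servo_tool --pt "0.7 13 -8 0 0 0 0.46" --pt "0.5 6 -10 0 0 0 0.46" --pt "0 0 -7 0 0 0 0.46" --pt "0 0 0 0 0 0 0.46" --pt "0 0 0 0 0 0 0.46"

```text
clock: 6.88
position: [474.1, -31.7, 134.7]
ee_rot: [-2.558, -1.823, 0.002]
contact_force: [0.5, -0.7, -1.5]
grip_width: 0.463
```

```bash
python3 - <<'E'
from h import *
s=bot.observe(); print(s["position"].round(1),s["contact_force"].round(2),s["grip_width"])
K,T,p,d,c=shot("wrist","w_over.png"); np.savez("pics/w_over",p=p,d=d,c=c,K=K,T=T,pos=s["position"],rv=s["ee_rot"])
circ(c,d,44,49)
E
```

```text
[474.1 -31.7 134.7] [ 0.46 -0.7  -1.53] 0.4628058576799003
(44, 49) [620.  65.] 797 [661.7  11.1  46.4] circ 674.2 5.9 33.2 rect [666.    6.7] [66.4 17.3] 84.6
(44, 49) [317. 237.] 1466 [475.3 -29.2  46. ] circ 475.1 -29.4 14.0 rect [475.3 -29.4] [27.3 26.9] 37.1
```

View pics/w_over.png

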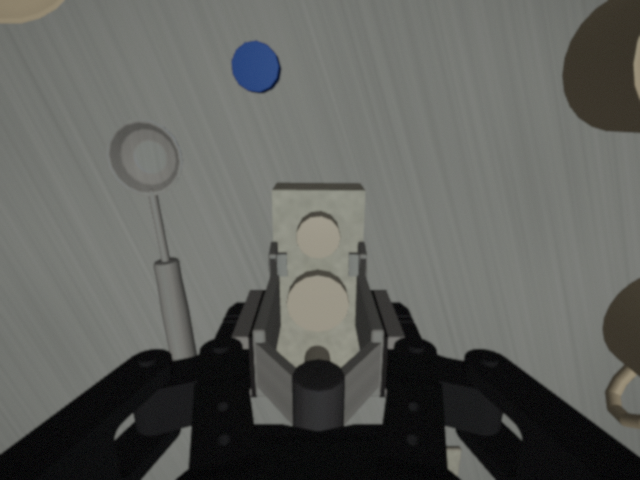

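```bash
cat > j.py <<'E'
from h import *
import sys
def jaws(f):
    D=np.load("pics/"+f+".npz"); p,c=D["p"],D["c"]; Rm=R.from_rotvec(D["rv"]).as_matrix(); t=(c-D["pos"])@Rm
    vv,uu=np.mgrid[:480,:640]; w=(vv>240)&(vv<285)&(uu>255)&(uu<380)
    e=[]
    for sg in(-1,1):
        m=w&(abs(t[...,2]-43.5)<2)&(sg*t[...,1]>11)&(sg*t[...,1]<20)
        q=t[m]; e.append(sg*np.percentile(sg*q[:,1],3)); print("ledge",sg,m.sum(),"inner y",round(e[-1],2),"x",np.percentile(q[:,0],[3,97]).round(1),"z",np.median(q[:,2]).round(1))
        m=w&(abs(t[...,2]-39)<1.5)&(sg*t[...,1]>20)&(sg*t[...,1]<28); q=t[m]; print("jaw",sg,m.sum(),"outer y",np.percentile(sg*q[:,1],[3,97]).round(2))
    print("gap",round(e[1]-e[0],2),"centre",round((e[0]+e[1])/2,2)); return t,D
if __name__=="__main__":
    t,D=jaws(sys.argv[1]); zt=float(sys.argv[2]); z=D["c"][...,2]
    m=((abs(z-zt)<2)&(abs(t[...,1])<16)&(abs(t[...,0])<20)).astype(np.uint8); q=t[m>0]; (x,y),r=cv2.minEnclosingCircle(q[:,:2].astype(np.float32)); print("head tool xy",round(x,2),round(y,2),"r",round(r,2),"z",np.median(q[:,2]).round(1))
E
python3 j.py w_over 46
```

```text
ledge -1 213 inner y -15.54 x [-4.   7.6] z 43.5
jaw -1 70 outer y [20.14 24.19]
ledge 1 180 inner y 16.16 x [-4.   7.7] z 43.7
jaw 1 63 outer y [20.86 24.73]
gap 31.71 centre 0.31
head tool xy 2.54 0.32 r 13.97 z 88.6
```

Head and jaw centres agree to within 0.1 mm in y. I'll shift 0.6 mm along tool x and descend.

Call:
servo_tool --pt "0.2 0.6 -8 0 0 0 0.462" --pt "0 0 -10 0 0 0 0.462" --pt "0 0 -8 0 0 0 0.462" --pt "0 0 -5 0 0 0 0.462" --pt "0 0 -3 0 0 0 0.462"

```text
clock: 7.35
position: [474.3, -30.8, 100.2]
ee_rot: [-2.557, -1.823, 0.002]
contact_force: [-0.7, -0.7, -0.2]
grip_width: 0.464
```

Call:
servo_tool --pt "0 0 -2 0 0 0 0.462" --pt "0 0 -1.5 0 0 0 0.462" --pt "0 0 -1 0 0 0 0.462" --pt "0 0 0 0 0 0 0.462" --pt "0 0 0 0 0 0 0.462"

```text
clock: 7.77
position: [474.9, -30.7, 97.2]
ee_rot: [2.558, 1.824, 0.0]
contact_force: [-0.3, -0.2, -0.9]
grip_width: 0.465
```

```bash
python3 - <<'E'
from h import *
s=bot.observe(); print(s["position"].round(1),s["contact_force"].round(2),s["grip_width"])
K,T,p,d,c=shot("wrist","w_down.png"); np.savez("pics/w_down",p=p,d=d,c=c,K=K,T=T,pos=s["position"],rv=s["ee_rot"])
E
python3 j.py w_down 46
```

```text
[474.9 -30.7  97.2] [-0.3  -0.21 -0.93] 0.46485191162796186
ledge -1 186 inner y -15.97 x [-4.   7.5] z 43.5
jaw -1 68 outer y [20.56 24.38]
ledge 1 160 inner y 16.55 x [-4.1  7.5] z 43.6
jaw 1 75 outer y [21.2  25.12]
gap 32.53 centre 0.29
head tool xy 1.12 0.14 r 14.1 z 51.2
```

Call:
servo_tool --pt "0 0 -1 0 0 0 0.462" --pt "0 0 -0.7 0 0 0 0.462" --pt "0 0 0 0 0 0 0.45" --pt "0 0 0 0 0 0 0.44" --pt "0 0 0 0 0 0 0.43" --grip_force 25

```text
clock: 8.23
position: [474.8, -30.7, 95.3]
ee_rot: [-2.558, -1.824, 0.0]
contact_force: [0.4, -1.3, -0.1]
grip_width: 0.435
```

Call:
servo_tool --pt "0 0 0 0 0 0 0.42" --pt "0 0 0 0 0 0 0.41" --pt "0 0 0 0 0 0 0.4" --pt "0 0 0 0 0 0 0.39" --pt "0 0 0 0 0 0 0.38" --grip_force 25

```text
clock: 8.65
position: [474.8, -30.7, 95.3]
ee_rot: [-2.558, -1.824, -0.0]
contact_force: [-0.9, -0.9, -1.7]
grip_width: 0.429
```

Call:
servo_tool --pt "0 0 0 0 0 0 0.36" --pt "0 0 0 0 0 0 0.34" --pt "0 0 0 0 0 0 0.34" --grip_force 25

```text
clock: 8.9
position: [474.7, -30.7, 95.3]
ee_rot: [-2.558, -1.824, 0.0]
contact_force: [-0.3, 0.3, -0.8]
grip_width: 0.425
```

Call:
servo_tool --pt "0 0 2 0 0 0 0.34" --pt "0 0 5 0 0 0 0.34" --pt "0 0 9 0 0 0 0.34" --pt "0 0 12 0 0 0 0.34" --pt "0 0 12 0 0 0 0.34"

```text
clock: 9.32
position: [474.9, -30.7, 136.9]
ee_rot: [2.558, 1.824, 0.001]
contact_force: [-0.9, 0.1, -1.0]
grip_width: 0.426
```

Call:
servo_tool --pt "0 0 12 0 0 0 0.34" --pt "0 0 12 0 0 0 0.34" --pt "0 0 12 0 0 0 0.34" --pt "0 0 12 0 0 0 0.34" --pt "0 0 7 0 0 0 0.34"

```text
clock: 9.73
position: [475.1, -30.8, 192.4]
ee_rot: [2.557, 1.823, 0.002]
contact_force: [0.8, 0.6, -1.0]
grip_width: 0.419
```

Call:
servo_tool --pt "0 0 0 0 0 0 0.34" --pt "0 0 0 0 0 0 0.34" --pt "0 0 0 0 0 0 0.34"

```text
clock: 9.98
position: [474.5, -30.7, 189.6]
ee_rot: [-2.557, -1.823, 0.001]
contact_force: [-0.1, 0.2, -1.3]
grip_width: 0.42
```

```bash
python3 - <<'E'
from h import *
s=bot.observe(); print(s["position"].round(1),s["contact_force"].round(2),s["grip_width"])
K,T,p,d,c=shot("wrist","w_held.png"); np.savez("pics/w_held",p=p,d=d,c=c,K=K,T=T,pos=s["position"],rv=s["ee_rot"])
z=s["position"][2]; t=(c-s["position"])@R.from_rotvec(s["ee_rot"]).as_matrix()
m=(abs(t[...,2]-48)<6)&(abs(t[...,1])<14)&(abs(t[...,0])<22); q=t[m]; print(m.sum(),np.percentile(q,[2,50,98],axis=0).round(1).tolist())
A=np.c_[q[:,:2],np.ones(len(q))]; print(np.linalg.lstsq(A,q[:,2],rcond=None)[0])
(x,y),r=cv2.minEnclosingCircle(q[:,:2].astype(np.float32)); print("circ",x,y,r)
cv2.imwrite("pics/w_held_c.png",cv2.resize(p[180:420,200:440,::-1],None,fx=2.4,fy=2.4))
E
```

```text
[474.5 -30.7 189.6] [-0.12  0.17 -1.28] 0.42030467038325436
527 [[-4.3, -13.4, 42.3], [2.8, -8.3, 43.7], [9.0, 13.8, 49.3]]
[ 1.54831555e-01 -5.96123375e-03  4.36839800e+01]
circ 2.704542875289917 -0.07755342125892639 15.598485946655273
```

View pics/w_held_c.png

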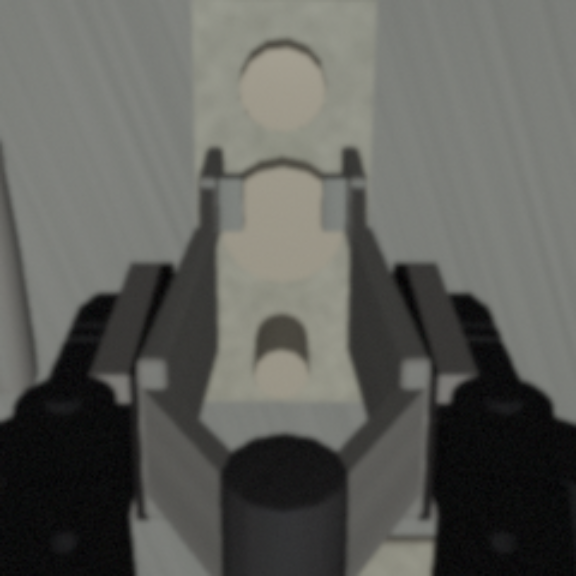

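The crop shows the mid stopper still in the rack, at crop (283,90). The shape between the jaws is the wide stopper seen below. So the jaws closed but did not hold the stopper. I'll check the gap numerically.

```bash
python3 - <<'E'
from j import *
t,D=jaws("w_held"); p,c=D["p"],D["c"]
for v in (256,262,268):
    print(v,[(u,int(p[v,u].mean()),*t[v,u].round(1).tolist()) for u in range(282,312,3)])
    print(v,[(u,int(p[v,u].mean()),*t[v,u].round(1).tolist()) for u in range(326,356,3)])
m=(abs(c[...,2]-46)<2); n,l,s,ce=cv2.connectedComponentsWithStats(m.astype(np.uint8)); 
for i in range(1,n):
    if s[i,4]>200: print(ce[i],s[i,4],np.median(c[l==i],0).round(1))
s=bot.observe(); print(s["grip_width"],s["clock"])
E
```

```text
ledge -1 128 inner y -11.03 x [-4.4  9.6] z 43.7Traceback (most recent call last):
  File "<stdin>", line 2, in <module>
  File "j.py", line 10, in jaws
    m=w&(abs(t[...,2]-39)<1.5)&(sg*t[...,1]>20)&(sg*t[...,1]<28); q=t[m]; print("jaw",sg,m.sum(),"outer y",np.percentile(sg*q[:,1],[3,97]).round(2))
                                                                                                           ~~~~~~~~~~~~~^^^^^^^^^^^^^^^^^^
    return _quantile_unchecked(
        a, q, axis, out, overwrite_input, method, keepdims, weights)
    return _ureduce(a,
                    func=_quantile_ureduce_func,
    ...<5 lines>...
                    overwrite_input=overwrite_input,
                    method=method)
    r = func(a, **kwargs)
    result = _quantile(arr,
                       quantiles=q,
    ...<2 lines>...
                       out=out,
                       weights=wgt)
    slices_having_nans = np.isnan(arr[-1, ...])
                                  ~~~^^^^^^^^^
IndexError: index -1 is out of bounds for axis 0 with size 0
```

```bash
python3 - <<'E'
from h import *
D=np.load("pics/w_held.npz"); p,c=D["p"],D["c"]; t=(c-D["pos"])@R.from_rotvec(D["rv"]).as_matrix()
for v in (258,268):
    print(v,[(u,int(p[v,u].mean()),*t[v,u].round(1).tolist()) for u in range(282,308,2)])
    print(v,[(u,int(p[v,u].mean()),*t[v,u].round(1).tolist()) for u in range(328,354,2)])
for z0 in (46,42,56,30):
  m=(abs(c[...,2]-z0)<2); n,l,s,ce=cv2.connectedComponentsWithStats(m.astype(np.uint8)); 
  for i in range(1,n):
    if s[i,4]>200: print(z0,ce[i].round(),s[i,4],np.median(c[l==i],0).round(1))
E
```

```text
258 [(282, 111, 7.1, -17.2, 39.6), (284, 86, 7.5, -16.1, 38.6), (286, 87, 7.8, -15.0, 37.8), (288, 90, 7.4, -14.1, 38.9), (290, 91, 6.7, -13.3, 40.6), (292, 118, 5.9, -12.4, 43.0), (294, 124, 5.7, -11.4, 43.4), (296, 125, 5.7, -10.4, 43.3), (298, 126, 5.5, -9.4, 43.8), (300, 120, 6.0, -8.3, 42.5), (302, 139, -33.4, -12.0, 148.4), (304, 148, -33.1, -10.3, 147.6), (306, 149, -33.3, -8.8, 148.1)]
258 [(328, 148, -33.2, 8.7, 148.0), (330, 148, -32.8, 10.3, 146.9), (332, 147, -33.5, 11.9, 148.6), (334, 125, 5.4, 8.9, 44.3), (336, 122, 5.7, 9.9, 43.4), (338, 124, 5.7, 10.9, 43.5), (340, 125, 5.6, 12.0, 43.8), (342, 125, 5.4, 13.0, 44.2), (344, 102, 6.3, 13.9, 41.9), (346, 85, 7.6, 14.6, 38.3), (348, 86, 7.5, 15.6, 38.6), (350, 89, 7.8, 16.5, 37.7), (352, 109, 7.3, 17.7, 39.2)]
268 [(282, 106, -46.4, -29.2, 159.6), (284, 62, 7.6, -14.9, 25.0), (286, 56, 7.2, -14.1, 26.1), (288, 64, 7.2, -13.2, 26.0), (290, 79, 2.1, -13.2, 38.7), (292, 113, 0.3, -12.6, 43.3), (294, 123, -0.1, -11.6, 44.2), (296, 125, -0.2, -10.6, 44.4), (298, 126, -0.1, -9.5, 44.3), (300, 126, -0.5, -8.5, 45.1), (302, 139, -
[... 296 characters left out ...]
2.0), (342, 124, -0.1, 13.1, 44.3), (344, 95, 1.4, 13.9, 40.4), (346, 70, 7.7, 13.7, 24.8), (348, 56, 7.4, 14.7, 25.5), (350, 57, 7.5, 15.6, 25.3), (352, 92, 7.3, 16.5, 25.8)]
46 [563.  73.] 378 [662.9  13.2  46.1]
46 [317. 217.] 993 [474.8 -29.4  46. ]
46 [607. 300.] 343 [ 671.2 -166.3   46. ]
42 [557.  67.] 333 [661.7  18.   42.1]
42 [317. 274.] 1650 [459.3 -75.5  42. ]
42 [606. 293.] 316 [ 673.9 -163.7   42.1]
56 [572.  70.] 438 [663.3  13.7  56. ]
56 [612. 326.] 471 [ 665.7 -182.4   55.6]
56 [316. 335.] 381 [ 443.2 -119.6   55.9]
30 [549.  76.] 320 [663.1  13.1  29.9]
30 [318. 212.] 4096 [476.1 -28.2  30.1]
30 [599. 288.] 343 [ 674.  -163.7   30.1]
30 [318. 317.] 2448 [ 447. -116.   30.]
```

The stopper is undisturbed. At "25 N" the empty jaws close only to about 27 mm, so the real squeeze was much weaker, possibly about half per paddle. I'll reopen, go back down and squeeze with 40, which is within the limit on either reading.

Call:
servo_tool --pt "0 0 -5 0 0 0 0.45" --pt "0 0 -15 0 0 0 0.462" --pt "0 0 -18 0 0 0 0.462" --pt "0 0 -15 0 0 0 0.462" --pt "0 0 -5 0 0 0 0.462"

```text
clock: 10.45
position: [473.6, -30.6, 129.2]
ee_rot: [-2.556, -1.822, 0.004]
contact_force: [-0.6, -1.2, -1.7]
grip_width: 0.466
```

Call:
servo_tool --pt "0 0 0 0 0 0 0.462" --pt "0 0 0 0 0 0 0.462"

```text
clock: 10.62
position: [474.8, -30.7, 132.5]
ee_rot: [-2.558, -1.824, 0.0]
contact_force: [-1.1, 0.2, -0.8]
grip_width: 0.464
```

```bash
python3 - <<'E'
from h import *
s=bot.observe(); print(s["position"].round(1),s["contact_force"].round(2),s["grip_width"])
K,T,p,d,c=shot("wrist","w_over2.png"); np.savez("pics/w_over2",p=p,d=d,c=c,K=K,T=T,pos=s["position"],rv=s["ee_rot"])
E
python3 j.py w_over2 46
```

```text
[474.8 -30.7 132.5] [-1.12  0.16 -0.78] 0.4640139442395008
ledge -1 190 inner y -15.94 x [-4.1  7.6] z 43.6
jaw -1 63 outer y [20.53 24.35]
ledge 1 160 inner y 16.57 x [-3.9  7.4] z 43.7
jaw 1 66 outer y [21.21 25.14]
gap 32.51 centre 0.31
head tool xy 1.18 -0.42 r 13.91 z 86.5
```

Call:
servo_tool --pt "-0.9 -0.4 -8 0 0 0 0.462" --pt "0 0 -10 0 0 0 0.462" --pt "0 0 -8 0 0 0 0.462" --pt "0 0 -5 0 0 0 0.462" --pt "0 0 -3 0 0 0 0.462"

```text
clock: 11.08
position: [473.5, -31.1, 97.1]
ee_rot: [-2.557, -1.823, 0.001]
contact_force: [0.4, -0.1, -0.3]
grip_width: 0.462
```

Call:
servo_tool --pt "0 0 -2 0 0 0 0.462" --pt "0 0 -1.5 0 0 0 0.462" --pt "0 0 0 0 0 0 0.462" --pt "0 0 0 0 0 0 0.45" --pt "0 0 0 0 0 0 0.44" --grip_force 40

```text
clock: 11.5
position: [474.0, -31.1, 95.1]
ee_rot: [2.558, 1.824, 0.001]
contact_force: [0.1, 0.2, -0.3]
grip_width: 0.442
```

Call:
servo_tool --pt "0 0 0 0 0 0 0.43" --pt "0 0 0 0 0 0 0.42" --pt "0 0 0 0 0 0 0.41" --pt "0 0 0 0 0 0 0.4" --pt "0 0 0 0 0 0 0.39"

```text
clock: 11.92
position: [474.0, -31.2, 95.0]
ee_rot: [2.558, 1.824, 0.0]
contact_force: [0.4, 0.4, 2.1]
grip_width: 0.417
```

Call:
servo_tool --pt "0 0 0 0 0 0 0.37" --pt "0 0 0 0 0 0 0.34" --pt "0 0 0 0 0 0 0.34" --pt "0 0 0 0 0 0 0.34"

```text
clock: 12.25
position: [473.9, -31.1, 94.9]
ee_rot: [2.558, 1.824, 0.0]
contact_force: [0.5, 1.3, 2.3]
grip_width: 0.416
```

```bash
python3 - <<'E'
from h import *
s=bot.observe(); print(s["position"].round(1),s["contact_force"].round(2),s["grip_width"])
K,T,p,d,c=shot("wrist","w_sq.png"); t=(c-s["position"])@R.from_rotvec(s["ee_rot"]).as_matrix()
for v in (258,264):
    print(v,[(u,*t[v,u].round(1).tolist()) for u in range(286,306,2)])
    print(v,[(u,*t[v,u].round(1).tolist()) for u in range(328,350,2)])
E
```

```text
[473.9 -31.1  94.9] [0.5  1.26 2.27] 0.4163560033305285
258 [(286, 7.2, -15.1, 39.3), (288, 7.4, -14.1, 38.8), (290, 5.7, -13.5, 43.3), (292, 5.8, -12.4, 43.0), (294, 6.1, -11.4, 42.2), (296, 5.7, -10.4, 43.3), (298, 5.5, -9.4, 43.9), (300, 3.9, -8.6, 48.3), (302, 3.6, -7.6, 49.0), (304, 3.8, -6.6, 48.5)]
258 [(328, 3.6, 6.0, 49.1), (330, 3.6, 7.1, 49.2), (332, 3.6, 8.1, 49.0), (334, 3.8, 9.1, 48.4), (336, 5.6, 9.9, 43.7), (338, 5.5, 11.0, 44.0), (340, 5.3, 12.0, 44.5), (342, 5.6, 13.0, 43.7), (344, 5.4, 14.0, 44.1), (346, 6.9, 14.8, 40.2), (348, 7.5, 15.6, 38.7)]
264 [(286, 7.4, -14.5, 30.7), (288, 4.1, -14.2, 39.1), (290, 2.5, -13.5, 43.2), (292, 2.1, -12.6, 44.2), (294, 2.6, -11.5, 43.0), (296, 2.4, -10.5, 43.4), (298, 2.8, -9.4, 42.3), (300, -0.1, -8.8, 49.8), (302, 0.4, -7.6, 48.5), (304, 0.4, -6.6, 48.6)]
264 [(328, 0.3, 6.0, 48.8), (330, 0.2, 7.1, 49.2), (332, 0.3, 8.1, 48.8), (334, 0.6, 9.1, 48.1), (336, 2.7, 9.9, 42.7), (338, 2.8, 10.9, 42.4), (340, 2.6, 12.0, 43.1), (342, 2.3, 13.1, 43.7), (344, 2.4, 14.1, 43.6), (346, 4.1, 14.7, 39.0), (348, 7.9, 14.9, 29.4)]
```

The jaws now sit at a 28 mm gap, gripping the head with the ledges on top. Lift and verify.

Call:
servo_tool --pt "0 0 2 0 0 0 0.34" --pt "0 0 4 0 0 0 0.34" --pt "0 0 8 0 0 0 0.34" --pt "0 0 10 0 0 0 0.34" --pt "0 0 6 0 0 0 0.34"

```text
clock: 12.72
position: [474.2, -31.2, 126.6]
ee_rot: [2.557, 1.823, 0.001]
contact_force: [0.5, 0.1, -1.2]
grip_width: 0.42
```

Call:
servo_tool --pt "0 0 0 0 0 0 0.34" --pt "0 0 0 0 0 0 0.34"

```text
clock: 12.88
position: [474.1, -31.2, 125.4]
ee_rot: [2.557, 1.823, 0.001]
contact_force: [-0.5, -0.2, -2.0]
grip_width: 0.419
```

```bash
cat > held.py <<'E'
from h import *
import sys
s=bot.observe(); print(s["position"].round(1),s["contact_force"].round(2),s["grip_width"],s["clock"])
K,T,p,d,c=shot("wrist",sys.argv[1]+".png"); t=(c-s["position"])@R.from_rotvec(s["ee_rot"]).as_matrix()
m=((abs(t[...,2]-49)<3)&(abs(t[...,1])<16)&(abs(t[...,0])<25)); n,l,st,ce=cv2.connectedComponentsWithStats(m.astype(np.uint8)); i=1+np.argmax(st[1:,4]); q=t[l==i]
A=np.c_[q[:,:2],np.ones(len(q))]; print("head px",ce[i].round(),len(q),"x",np.percentile(q[:,0],[1,99]).round(1),"y",np.percentile(q[:,1],[1,99]).round(1),"z",np.median(q[:,2]).round(1),"tilt",np.linalg.lstsq(A,q[:,2],rcond=None)[0].round(3))
(x,y),r=cv2.minEnclosingCircle(q[:,:2].astype(np.float32)); w=s["position"]+R.from_rotvec(s["ee_rot"]).as_matrix()@np.array([x,y,np.median(q[:,2])]); print("circ",round(x,2),round(y,2),round(r,2),"world",w.round(1))
E
python3 held.py w_up
```

```text
[474.1 -31.2 125.4] [-0.55 -0.17 -2.  ] 0.41885525504252097 12.8833
head px [317. 259.] 1754 x [-11.1  15. ] y [-13.8  13.9] z 48.9 tilt [9.000e-03 1.000e-03 4.893e+01]
circ 4.35 0.05 16.75 world [475.6 -27.1  76.4]
```

The stopper is held upright, head centre at tool (1.95, 0.1). Raise it and carry it to the flask.

Call:
servo_tool --pt "0 0 8 0 0 0 0.34" --pt "0 0 15 0 0 0 0.34" --pt "0 0 18 0 0 0 0.34" --pt "0 0 15 0 0 0 0.34" --pt "0 0 9 0 0 0 0.34"

```text
clock: 13.35
position: [474.1, -31.2, 191.7]
ee_rot: [2.557, 1.823, 0.002]
contact_force: [0.1, -0.2, -1.6]
grip_width: 0.424
```

Call:
servo_tool --pt "2.9 8 0 0 0 0 0.34" --pt "5 14 0 0 0 0 0.34" --pt "7.1 19.7 0 0 0 0 0.34" --pt "7.9 22 0 0 0 0 0.34" --pt "7.9 22 0 0 0 0 0.34"

```text
clock: 13.77
position: [504.7, 56.0, 188.8]
ee_rot: [-2.558, -1.823, 0.001]
contact_force: [-0.1, -0.8, -0.6]
grip_width: 0.417
```

Call:
servo_tool --pt "7.9 22 0 0 0 0 0.34" --pt "7.9 22 0 0 0 0 0.34" --pt "7.9 22 0 0 0 0 0.34" --pt "7.9 22 0 0 0 0 0.34" --pt "7.9 22 0 0 0 0 0.34"

```text
clock: 14.18
position: [544.0, 166.4, 188.5]
ee_rot: [-2.557, -1.824, 0.002]
contact_force: [0.6, 0.1, -0.5]
grip_width: 0.421
```

Call:
servo_tool --pt "7.9 22 0 0 0 0 0.34" --pt "7.9 22 0 0 0 0 0.34" --pt "7.9 22 0 0 0 0 0.34" --pt "7.9 22 0 0 0 0 0.34" --pt "7.1 19.7 0 0 0 0 0.34"

```text
clock: 14.6
position: [582.7, 274.3, 188.3]
ee_rot: [-2.557, -1.824, 0.002]
contact_force: [0.2, -0.1, -1.0]
grip_width: 0.422
```

Call:
servo_tool --pt "3 8 0 0 0 0 0.34" --pt "1.1 4 0 0 0 0 0.34" --pt "0 0 0 0 0 0 0.34" --pt "0 0 0 0 0 0 0.34" --pt "0 0 0 0 0 0 0.34"

```text
clock: 15.02
position: [586.8, 283.5, 189.8]
ee_rot: [2.558, 1.823, -0.0]
contact_force: [0.5, 0.1, -0.6]
grip_width: 0.415
```

```bash
python3 held.py w_fl; python3 - <<'E'
from h import *
s=bot.observe(); K,T,p,d,c=shot("wrist"); circ(c,d,83,89,100); circ(c,d,77,83,100); circ(c,d,93,98,200)
E
```

```text
[586.8 283.5 189.8] [ 0.52  0.12 -0.64] 0.4146456576249483 15.0167
head px [317. 259.] 1753 x [-11.   15.1] y [-13.5  14.3] z 48.9 tilt [7.0000e-03 4.0000e-03 4.8947e+01]
circ 4.51 0.03 16.72 world [588.3 287.8 140.9]
(83, 89) [57. 32.] 354 [486.3 445.8  86. ] circ 486.3 445.9 17.5 rect [486.1 445.9] [ 2.5 35. ] 0.2
(83, 89) [207.  49.] 705 [562.7 409.8  86. ] circ 561.7 409.8 79.5 rect [561.7 409.9] [  1.5 159. ] 89.8
(83, 89) [318. 221.] 704 [592. 293.  86.] circ 588.4 286.2 15.0 rect [589.7 290.4] [20.6 29.7] 71.2
(83, 89) [332. 330.] 122 [573.6 212.5  86. ] circ 572.0 207.9 11.4 rect [571.6 210.8] [22.8  6.5] 9.1
(77, 83) [62. 30.] 333 [486.3 448.5  80. ] circ 486.2 447.5 17.2 rect [486.2 447.5] [34.3  2. ] 89.8
(77, 83) [220.  46.] 648 [571.6 409.8  80. ] circ 567.4 409.8 78.4 rect [567.4 409.8] [156.7   0.9] 0.0
(77, 83) [297.  93.] 1289 [605.  369.   80.1] circ 603.0 371.6 19.0 rect [602.9 371.7] [37.4 37.3] 71.0
(77, 83) [318. 215.] 664 [593.8 296.3  79.9] circ 588.4 286.1 18.8 rect [589.7 290.1] [28.9 37.4] 69.1
(77, 83) [325. 328.] 464 [568.3 213.6  80.1] circ 570.2 205.0 18.2 rect [567.1 209.7] [36.3 15.3] 33.8
(93, 98) [48. 32.] 329 [486.3 444.3  95.4] circ 486.0 443.2 17.9 rect [486.3 443.2] [35.7  1.9] 89.3
(93, 98) [200.  47.] 636 [562.  409.8  95.5] circ 558.0 409.8 76.0 rect [558.  409.8] [  1.3 152. ] 89.8
(93, 98) [293.  90.] 1916 [603.2 371.7  96.1] circ 602.9 371.6 13.9 rect [603.1 371.7] [27.  27.3] 45.4
(93, 98) [335. 349.] 870 [572.6 203.1  95.9] circ 573.1 201.7 13.5 rect [573.2 202.7] [25.3 23.8] 46.6
```

```bash
python3 - <<'E'
from h import *
from scipy.optimize import least_squares
s=bot.observe(); K,T,p,d,c=shot("wrist"); Rm=R.from_rotvec(s["ee_rot"]).as_matrix(); t=(c-s["position"])@Rm
m=((abs(t[...,2]-49)<2)&(abs(t[...,1])<16)&(abs(t[...,0])<25)).astype(np.uint8)
cn=max(cv2.findContours(m,0,1)[0],key=cv2.contourArea)[:,0]; q=t[cn[:,1],cn[:,0]]
f=q[(q[:,0]>5)&(abs(q[:,1])<9)]; b=q[(q[:,0]<-5)]
print(len(f),len(b)); print(b[::3,:2].round(1).tolist()); print(f[::2,:2].round(1).tolist())
for nm,a in(("front",f),("both",np.r_[f,b[abs(b[:,1])<9]])):
    r=least_squares(lambda v:np.hypot(a[:,0]-v[0],a[:,1]-v[1])-13.75,[2,0],loss="soft_l1"); print(nm,r.x.round(2),np.abs(r.fun).mean().round(2), "world",(s["position"]+Rm@np.array([*r.x,49]))[:2].round(2))
print(s["position"])
E
```

```text
38 46
[[-6.0, -8.8], [-7.3, -9.9], [-8.5, -8.3], [-9.4, -6.7], [-10.8, -5.1], [-10.9, -3.5], [-10.9, -1.9], [-11.0, -0.3], [-11.6, 1.3], [-11.1, 2.9], [-10.4, 4.5], [-9.7, 6.1], [-9.4, 7.7], [-8.8, 9.3], [-7.1, 9.8], [-5.1, 9.2]]
[[15.3, -1.3], [15.2, -2.3], [15.2, -3.4], [14.7, -4.4], [14.0, -5.5], [13.7, -6.5], [13.0, -7.6], [12.1, -8.1], [6.4, -8.6], [5.4, -8.6], [13.1, 8.0], [13.7, 7.0], [13.8, 5.9], [14.2, 4.9], [15.0, 3.9], [15.2, 2.8], [15.6, 1.8], [15.2, 0.8], [14.9, -0.3]]
front [1.59 0.78] 0.49 world [588.16 284.79]
both [1.95 0.82] 0.53 world [588.31 285.12]
[586.88589432 283.53786093 190.0395405 ]
```

Head axis is at world (587.9,285.2) and the flask at (588.4,286.1), so I'll correct by (+0.5,+0.9) and descend to just above the collar. The earlier width evidence suggests each paddle gets about half the nominal force, so I'll raise the grip to 55 to avoid slip during the press.

Call:
servo_tool --pt "0.5 0.9 -3 0 0 0 0.34" --pt "0 0 -5 0 0 0 0.34" --pt "0 0 -5 0 0 0 0.34" --pt "0 0 -3 0 0 0 0.34" --pt "0 0 0 0 0 0 0.34" --grip_force 55

```text
clock: 15.58
position: [587.1, 285.0, 172.5]
ee_rot: [-2.558, -1.824, 0.002]
contact_force: [-0.8, -0.6, -0.9]
grip_width: 0.415
```

Call:
servo_tool --pt "0 0 0 0 0 0 0.34" --pt "0 0 0 0 0 0 0.34" --pt "0 0 0 0 0 0 0.34"

```text
clock: 15.83
position: [587.5, 285.2, 174.1]
ee_rot: [2.558, 1.824, 0.001]
contact_force: [-0.7, -0.6, -1.5]
grip_width: 0.415
```

```bash
python3 held.py w_fl2; python3 - <<'E'
import cv2
p=cv2.imread("pics/w_fl2.png"); cv2.imwrite("pics/w_fl2c.png",cv2.resize(p[180:400,210:430],None,fx=2.7,fy=2.7))
E
```

```text
[587.5 285.2 174.1] [-0.66 -0.59 -1.47] 0.4153735262202036 15.8333
head px [317. 259.] 1761 x [-10.9  15. ] y [-13.8  14.1] z 49.0 tilt [7.0000e-03 2.0000e-03 4.9047e+01]
circ 4.58 -0.01 16.62 world [589.  289.6 125. ]
```

View pics/w_fl2c.png

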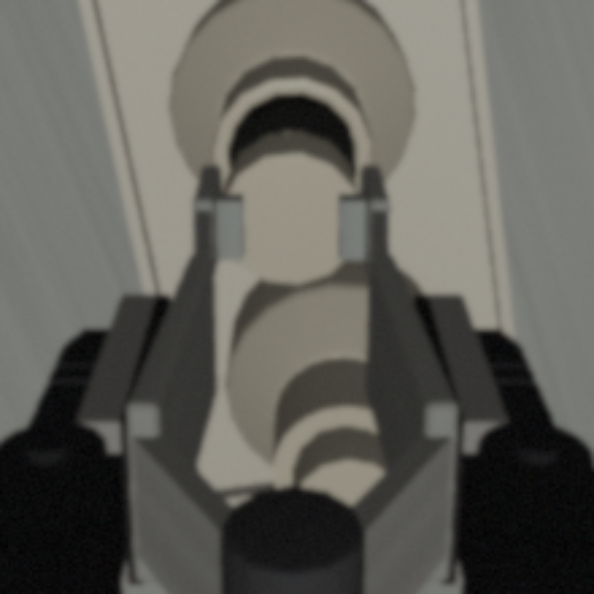

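Call:
servo_tool --pt "0 -0.4 -2 0 0 0 0.34" --pt "0 0 -2 0 0 0 0.34" --pt "0 0 -2 0 0 0 0.34" --pt "0 0 -1 0 0 0 0.34" --pt "0 0 0 0 0 0 0.34"

```text
clock: 16.3
position: [587.3, 284.7, 166.3]
ee_rot: [-2.558, -1.824, 0.001]
contact_force: [-0.1, -0.0, -2.0]
grip_width: 0.417
```

Call:
servo_tool --pt "0 0 0 0 0 0 0.34" --pt "0 0 0 0 0 0 0.34"

```text
clock: 16.47
position: [587.5, 284.8, 166.9]
ee_rot: [-2.558, -1.824, -0.0]
contact_force: [0.6, 0.6, -2.0]
grip_width: 0.414
```

Call:
servo_tool --pt "0 0 -1.5 0 0 0 0.34" --pt "0 0 -1.5 0 0 0 0.34" --pt "0 0 -1.5 0 0 0 0.34" --pt "0 0 -1 0 0 0 0.34"

```text
clock: 16.8
position: [587.4, 284.7, 161.0]
ee_rot: [-2.558, -1.824, 0.0]
contact_force: [-0.5, 0.2, -1.2]
grip_width: 0.415
```

Call:
servo_tool --pt "0 0 0 0 0 0 0.34" --pt "0 0 0 0 0 0 0.34"

```text
clock: 16.97
position: [587.4, 284.8, 161.2]
ee_rot: [-2.558, -1.824, 0.0]
contact_force: [-0.0, 0.1, -0.6]
grip_width: 0.417
```

Stem is 8 mm into the hole with no side force. Continuing.

Call:
servo_tool --pt "0 0 -1.5 0 0 0 0.34" --pt "0 0 -1.5 0 0 0 0.34" --pt "0 0 -1.5 0 0 0 0.34" --pt "0 0 -1.5 0 0 0 0.34" --pt "0 0 -1 0 0 0 0.34"

```text
clock: 17.38
position: [587.4, 284.7, 154.0]
ee_rot: [-2.558, -1.824, 0.0]
contact_force: [0.5, 0.1, -1.5]
grip_width: 0.414
```

Call:
servo_tool --pt "0 0 -1 0 0 0 0.34" --pt "0 0 0 0 0 0 0.34" --pt "0 0 0 0 0 0 0.34"

```text
clock: 17.63
position: [587.4, 284.8, 153.3]
ee_rot: [-2.558, -1.824, 0.0]
contact_force: [0.7, -0.3, -1.5]
grip_width: 0.415
```

Call:
servo_tool --pt "0 0 -1 0 0 0 0.34" --pt "0 0 -1 0 0 0 0.34" --pt "0 0 0 0 0 0 0.34"

```text
clock: 17.88
position: [587.4, 284.7, 151.1]
ee_rot: [-2.558, -1.824, 0.0]
contact_force: [0.5, -0.5, -1.6]
grip_width: 0.416
```

Call:
servo_tool --pt "0 0 -0.5 0 0 0 0.34" --pt "0 0 -0.5 0 0 0 0.34" --pt "0 0 0 0 0 0 0.34"

```text
clock: 18.13
position: [587.6, 284.9, 150.9]
ee_rot: [2.558, 1.824, 0.001]
contact_force: [-0.6, -0.1, 4.8]
grip_width: 0.411
```

Contact with the collar is at TCP z ≈ 151 and the force is rising. I'll firm the grip and push the collar down in small steps.

Call:
servo_tool --pt "0 0 -0.5 0 0 0 0.34" --pt "0 0 -0.5 0 0 0 0.34" --pt "0 0 -0.5 0 0 0 0.34" --grip_force 70

```text
clock: 18.38
position: [587.6, 284.9, 149.4]
ee_rot: [2.558, 1.824, 0.001]
contact_force: [-2.0, 0.0, 4.4]
grip_width: 0.413
```

Call:
servo_tool --pt "0 0 -0.5 0 0 0 0.34" --pt "0 0 -0.5 0 0 0 0.34" --pt "0 0 -0.5 0 0 0 0.34"

```text
clock: 18.63
position: [587.7, 284.9, 148.0]
ee_rot: [2.558, 1.824, 0.002]
contact_force: [-1.5, -0.4, 5.7]
grip_width: 0.416
```

Call:
servo_tool --pt "0 0 -0.5 0 0 0 0.34" --pt "0 0 -0.5 0 0 0 0.34"

```text
clock: 18.8
position: [587.6, 284.9, 147.0]
ee_rot: [2.558, 1.824, 0.001]
contact_force: [-1.5, -0.9, 4.6]
grip_width: 0.413
```

Call:
servo_tool --pt "0 0 -0.5 0 0 0 0.34" --pt "0 0 -0.5 0 0 0 0.34"

```text
clock: 18.97
position: [587.7, 284.9, 145.9]
ee_rot: [2.558, 1.824, 0.001]
contact_force: [-0.8, -0.3, 5.4]
grip_width: 0.414
```

Call:
servo_tool --pt "0 0 -0.4 0 0 0 0.34"

```text
clock: 19.05
position: [587.7, 284.9, 145.5]
ee_rot: [2.558, 1.824, 0.001]
contact_force: [-1.3, -0.4, 5.6]
grip_width: 0.41
```

Call:
servo_tool --pt "0 0 -0.3 0 0 0 0.34"

```text
clock: 19.13
position: [587.6, 284.9, 145.2]
ee_rot: [2.558, 1.824, 0.001]
contact_force: [-1.0, -0.3, 5.6]
grip_width: 0.415
```

Call:
servo_tool --pt "0 0 -0.3 0 0 0 0.34"

```text
clock: 19.22
position: [587.7, 284.8, 145.0]
ee_rot: [2.558, 1.824, 0.001]
contact_force: [-0.2, 0.6, 9.0]
grip_width: 0.411
```

Call:
servo_tool --pt "0 0 -0.3 0 0 0 0.34"

```text
clock: 19.3
position: [587.7, 284.9, 144.9]
ee_rot: [2.558, 1.824, 0.002]
contact_force: [-1.7, 0.7, 6.5]
grip_width: 0.413
```

Call:
servo_tool --pt "0 0 0 0 0 0 0.34"

```text
clock: 19.38
position: [587.7, 284.9, 144.8]
ee_rot: [2.558, 1.824, 0.002]
contact_force: [-1.2, 0.5, 7.8]
grip_width: 0.413
```

Call:
servo_tool --pt "0 0 -0.3 0 0 0 0.34"

```text
clock: 19.47
position: [587.7, 284.9, 144.7]
ee_rot: [2.558, 1.824, 0.002]
contact_force: [-1.9, 0.8, 6.8]
grip_width: 0.414
```

Call:
servo_tool --pt "0 0 -0.3 0 0 0 0.34"

```text
clock: 19.55
position: [587.8, 284.9, 144.4]
ee_rot: [2.558, 1.824, 0.002]
contact_force: [-1.1, -0.7, 8.4]
grip_width: 0.409
```

Call:
servo_tool --pt "0 0 0 0 0 0 0.34"

```text
clock: 19.63
position: [587.7, 284.9, 144.3]
ee_rot: [2.558, 1.824, 0.002]
contact_force: [-1.7, -0.4, 6.9]
grip_width: 0.407
```

Call:
servo_tool --pt "0 0 -0.3 0 0 0 0.34"

```text
clock: 19.72
position: [587.8, 285.0, 144.1]
ee_rot: [2.558, 1.824, 0.002]
contact_force: [-1.4, 0.6, 7.2]
grip_width: 0.413
```

Call:
servo_tool --pt "0 0 -0.3 0 0 0 0.34"

```text
clock: 19.8
position: [587.7, 284.9, 143.8]
ee_rot: [2.558, 1.824, 0.002]
contact_force: [-1.2, 0.5, 7.4]
grip_width: 0.414
```

```bash
python3 held.py w_pr; python3 - <<'E'
from h import *
s=bot.observe(); K,T,p,d,c=shot("wrist"); t=(c-s["position"])@R.from_rotvec(s["ee_rot"]).as_matrix()
print([(u,*t[262,u].round(1).tolist()) for u in range(286,306,2)])
for z0 in(80,96): circ(c,d,z0-2,z0+2,300)
q=c[245:275,305:330].reshape(-1,3); print("head top z",np.median(q,0))
E
```

```text
[587.7 284.9 143.8] [-1.23  0.49  7.42] 0.41417291395837613 19.8
head px [317. 261.] 1763 x [-11.4  14.9] y [-10.6  10.6] z 47.8 tilt [2.2000e-02 1.0000e-03 4.7839e+01]
circ 1.42 -0.18 14.14 world [588.1 286.4  95.9]
[(286, 7.2, -14.7, 33.7), (288, 5.3, -14.2, 38.8), (290, 3.6, -13.5, 43.2), (292, 3.1, -12.6, 44.5), (294, 4.0, -11.4, 42.2), (296, 3.9, -10.4, 42.5), (298, 3.4, -9.5, 43.7), (300, 1.8, -8.6, 47.8), (302, 1.9, -7.6, 47.7), (304, 2.2, -6.5, 46.9)]
(78, 82) [161.  48.] 662 [551.9 409.7  80. ] circ 548.4 409.9 66.3 rect [548.4 409.8] [  1.5 132.6] 89.8
(78, 82) [292.  92.] 1837 [606.  368.7  80.2] circ 603.1 371.6 19.1 rect [603.1 371.6] [37.7 37.7] 78.8
(78, 82) [317. 232.] 692 [593.9 299.1  79.9] circ 590.4 292.6 17.0 rect [591.3 295.3] [17.9 34. ] 71.0
(94, 98) [141.  45.] 737 [549.5 409.7  96. ] circ 546.0 409.7 57.8 rect [546.  409.7] [  1.3 115.7] 90.0
(94, 98) [287.  88.] 2958 [603.2 371.7  96.1] circ 603.1 371.5 13.9 rect [603.2 371.7] [27.2 27.1] 71.0
(94, 98) [317. 261.] 1742 [588.7 287.6  96. ] circ 591.4 285.4 16.4 rect [588.6 286.5] [27.6 27. ] 48.1
head top z [589.1132193  287.98177858  96.0398526 ]
```

The head top is at 96.0, so it is seated. The stopper slid 1.2 mm up in the jaws toward the ledges. I'll continue until the ledges bear.

Call:
servo_tool --pt "0 0 -0.3 0 0 0 0.34"

```text
clock: 19.98
position: [587.8, 285.0, 143.7]
ee_rot: [2.558, 1.824, 0.003]
contact_force: [-2.3, -0.3, 11.0]
grip_width: 0.408
```

Call:
servo_tool --pt "0 0 -0.3 0 0 0 0.34"

```text
clock: 20.07
position: [587.9, 285.0, 143.7]
ee_rot: [2.558, 1.824, 0.003]
contact_force: [-2.7, -0.4, 13.6]
grip_width: 0.413
```

Call:
servo_tool --pt "0 0 -0.2 0 0 0 0.34"

```text
clock: 20.15
position: [587.9, 285.1, 143.6]
ee_rot: [2.558, 1.824, 0.003]
contact_force: [-1.7, -1.4, 13.9]
grip_width: 0.413
```

Call:
servo_tool --pt "0 0 -0.1 0 0 0 0.34" --pt "0 0 0 0 0 0 0.34"

```text
clock: 20.32
position: [587.9, 285.1, 143.6]
ee_rot: [2.558, 1.824, 0.004]
contact_force: [-2.3, -0.3, 12.8]
grip_width: 0.409
```

Call:
servo_tool --pt "0 0 0 0 0 0 0.34" --pt "0 0 0 0 0 0 0.34" --pt "0 0 0 0 0 0 0.34"

```text
clock: 20.57
position: [587.9, 285.1, 143.7]
ee_rot: [2.558, 1.824, 0.004]
contact_force: [-1.7, 0.2, 12.7]
grip_width: 0.412
```

Call:
servo_tool --pt "0 0 0 0 0 0 0.34" --pt "0 0 0 0 0 0 0.34" --pt "0 0 0 0 0 0 0.34"

```text
clock: 20.82
position: [587.9, 285.1, 143.7]
ee_rot: [2.558, 1.824, 0.004]
contact_force: [-1.7, -0.5, 12.8]
grip_width: 0.411
```

Call:
servo_tool --pt "0 0 -0.25 0 0 0 0.34" --pt "0 0 0 0 0 0 0.34"

```text
clock: 20.98
position: [588.0, 285.1, 143.6]
ee_rot: [2.558, 1.824, 0.004]
contact_force: [-1.8, -0.4, 15.6]
grip_width: 0.413
```

Call:
servo_tool --pt "0 0 0 0 0 0 0.34" --pt "0 0 0 0 0 0 0.34" --pt "0 0 0 0 0 0 0.34"

```text
clock: 21.23
position: [588.0, 285.1, 143.6]
ee_rot: [2.558, 1.824, 0.004]
contact_force: [-1.6, -0.6, 14.5]
grip_width: 0.409
```

Call:
servo_tool --pt "0 0 0 0 0 0 0.34" --pt "0 0 0 0 0 0 0.34" --pt "0 0 0 0 0 0 0.34" --pt "0 0 0 0 0 0 0.34"

```text
clock: 21.57
position: [588.0, 285.1, 143.6]
ee_rot: [2.558, 1.824, 0.004]
contact_force: [-3.1, -0.3, 14.7]
grip_width: 0.41
```

Held at about 16 N (14.6 plus 1.3 weight) for over half a second. Now I'll ease off, open the jaws to the free position and rise.

Call:
servo_tool --pt "0 0 0.4 0 0 0 0.34" --pt "0 0 0.4 0 0 0 0.36" --pt "0 0 0.3 0 0 0 0.39" --grip_force 40

```text
clock: 21.82
position: [587.7, 284.9, 143.7]
ee_rot: [2.558, 1.824, 0.002]
contact_force: [-0.8, 0.1, 4.6]
grip_width: 0.409
```

Call:
servo_tool --pt "0 0 0 0 0 0 0.41" --pt "0 0 0 0 0 0 0.425" --pt "0 0 0 0 0 0 0.44" --pt "0 0 0 0 0 0 0.452" --pt "0 0 0 0 0 0 0.46"

```text
clock: 22.23
position: [587.4, 284.7, 142.5]
ee_rot: [-2.558, -1.824, 0.001]
contact_force: [0.4, -0.1, -0.5]
grip_width: 0.461
```

Call:
servo_tool --pt "0 0 0 0 0 0 0.462" --pt "0 0 0 0 0 0 0.462" --pt "0 0 0 0 0 0 0.462"

```text
clock: 22.48
position: [587.4, 284.7, 142.5]
ee_rot: [-2.558, -1.824, 0.001]
contact_force: [-0.3, 0.5, -0.5]
grip_width: 0.462
```

```bash
python3 held.py w_rel; python3 - <<'E'
from h import *
s=bot.observe(); K,T,p,d,c=shot("wrist"); t=(c-s["position"])@R.from_rotvec(s["ee_rot"]).as_matrix()
print([(u,*t[262,u].round(1).tolist()) for u in range(270,296,2)])
print([(u,*t[262,u].round(1).tolist()) for u in range(340,366,2)])
E
```

```text
[587.4 284.7 142.5] [-0.28  0.49 -0.46] 0.4621824503842068 22.4833
head px [318. 260.] 1736 x [-10.7  15.4] y [-12.3  13.3] z 46.7 tilt [3.9000e-02 2.0000e-03 4.6792e+01]
circ 1.92 0.49 14.09 world [588.4 286.4  95.8]
[(270, 7.5, -22.3, 32.9), (272, 7.7, -21.3, 32.6), (274, 8.0, -20.3, 31.8), (276, 3.2, -20.8, 44.2), (278, 3.1, -19.8, 44.5), (280, 3.3, -18.7, 44.0), (282, 3.3, -17.7, 44.0), (284, 3.3, -16.6, 44.0), (286, -4.3, -17.4, 63.8), (288, -3.8, -16.1, 62.5), (290, -4.3, -15.1, 63.7), (292, 2.6, -12.7, 45.8), (294, 2.4, -11.7, 46.2)]
[(340, 2.4, 12.2, 46.4), (342, 2.6, 13.2, 46.0), (344, 2.4, 14.2, 46.3), (346, -3.5, 16.5, 61.8), (348, -4.0, 17.7, 63.1), (350, 3.3, 17.2, 44.1), (352, 3.5, 18.1, 43.4), (354, 3.1, 19.2, 44.6), (356, 3.4, 20.2, 43.7), (358, 3.3, 21.3, 44.1), (360, 7.2, 21.1, 33.9), (362, 6.9, 22.1, 34.6), (364, 7.3, 23.0, 33.6)]
```

The ledges are clear of the head by over 2 mm each side. Rise straight up.

Call:
servo_tool --pt "0 0 2 0 0 0 0.462" --pt "0 0 3 0 0 0 0.462" --pt "0 0 5 0 0 0 0.462" --pt "0 0 8 0 0 0 0.462" --pt "0 0 8 0 0 0 0.46"

```text
clock: 23.0
position: [587.5, 284.8, 169.7]
ee_rot: [2.558, 1.824, 0.0]
contact_force: [-0.3, -0.6, -1.1]
grip_width: 0.461
```

Call:
servo_tool --pt "0 0 5 0 0 0 0.46" --pt "0 0 0 0 0 0 0.46" --pt "0 0 0 0 0 0 0.46"

```text
clock: 23.25
position: [587.6, 284.8, 174.3]
ee_rot: [2.558, 1.824, 0.001]
contact_force: [0.0, 0.2, -1.8]
grip_width: 0.463
```

```bash
python3 - <<'E'
from h import *
s=bot.observe(); print(s["position"].round(1),s["contact_force"].round(2),s["grip_width"])
K,T,p,d,c=shot("wrist","w_chk.png"); np.savez("pics/w_chk",p=p,d=d,c=c,K=K,T=T,pos=s["position"],rv=s["ee_rot"])
circ(c,d,94,98,300)
E
python3 j.py w_chk 96
```

```text
[587.6 284.8 174.3] [ 0.03  0.2  -1.77] 0.4633943602732321
(94, 98) [29. 32.] 315 [486.4 442.4  96. ] circ 486.0 441.9 16.1 rect [486.5 441.9] [ 2.6 32.3] 1.2
(94, 98) [177.  50.] 584 [552.3 409.7  96.1] circ 553.8 409.8 71.8 rect [553.8 409.8] [  1.3 143.5] 89.8
(94, 98) [291.  92.] 2184 [603.2 371.8  96.1] circ 603.1 371.5 13.9 rect [603.1 371.8] [27.1 26.8] 71.0
(94, 98) [317. 243.] 1576 [588.6 286.8  96. ] circ 588.5 286.4 14.0 rect [588.6 286.3] [27.5 27. ] 70.2
(94, 98) [337. 356.] 376 [575.9 209.1  95.9] circ 575.1 208.5 11.0 rect [575.4 209. ] [12.9 19.1] 49.1
ledge -1 188 inner y -15.98 x [-4.2  7.5] z 43.5
jaw -1 69 outer y [20.55 24.32]
ledge 1 163 inner y 16.58 x [-4.3  7.6] z 43.7
jaw 1 72 outer y [21.08 25.16]
gap 32.56 centre 0.3
head tool xy 1.68 0.3 r 13.97 z 78.3
```

The stopper is seated flat, head top at 96.0 and centred at (588.5,286.4). Carry the tongs back to the stand.

Call:
servo_tool --pt "0 0 8 0 0 0 0.46" --pt "0 0 12 0 0 0 0.46" --pt "-1.7 -8 0 0 0 0 0.46" --pt "-3.4 -16 0 0 0 0 0.46" --pt "-5.2 -24.5 0 0 0 0 0.46"

```text
clock: 23.72
position: [576.8, 235.8, 193.6]
ee_rot: [-2.557, -1.826, 0.0]
contact_force: [0.7, -0.5, -0.9]
grip_width: 0.464
```

Call:
servo_tool --pt "-5.2 -24.5 0 0 0 0 0.46" --pt "-5.2 -24.5 0 0 0 0 0.46" --pt "-5.2 -24.5 0 0 0 0 0.46" --pt "-5.2 -24.5 0 0 0 0 0.46" --pt "-5.2 -24.5 0 0 0 0 0.46"

```text
clock: 24.13
position: [550.1, 111.5, 193.5]
ee_rot: [2.558, 1.823, -0.0]
contact_force: [-0.2, 0.2, -1.3]
grip_width: 0.458
```

Call:
servo_tool --pt "-5.2 -24.5 0 0 0 0 0.46" --pt "-5.2 -24.5 0 0 0 0 0.46" --pt "-5.2 -24.5 0 0 0 0 0.46" --pt "-5.2 -24.5 0 0 0 0 0.46" --pt "-5.2 -24.5 0 0 0 0 0.46"

```text
clock: 24.55
position: [523.9, -10.8, 193.5]
ee_rot: [2.558, 1.823, -0.0]
contact_force: [0.4, -0.5, -0.8]
grip_width: 0.461
```

Call:
servo_tool --pt "-5.2 -24.5 0 0 0 0 0.46" --pt "-5.2 -24.5 0 0 0 0 0.46" --pt "-5.2 -24.5 0 0 0 0 0.46" --pt "-5.2 -24.5 0 0 0 0 0.46" --pt "-5.2 -24.5 0 0 0 0 0.46"

```text
clock: 24.97
position: [497.7, -133.1, 193.5]
ee_rot: [2.558, 1.823, -0.0]
contact_force: [-0.1, 0.3, -0.9]
grip_width: 0.459
```

Call:
servo_tool --pt "-5.2 -24.5 0 0 0 0 0.46" --pt "-5.2 -24.5 0 0 0 0 0.46" --pt "-5.2 -24.5 0 0 0 0 0.46" --pt "-5.2 -24.5 0 0 0 0 0.46" --pt "-5.2 -24.5 0 0 0 0 0.46"

```text
clock: 25.38
position: [471.5, -255.4, 193.6]
ee_rot: [2.558, 1.823, -0.0]
contact_force: [-0.2, 0.6, -0.4]
grip_width: 0.461
```

Call:
servo_tool --pt "-4.2 -20 0 0 0 0 0.46" --pt "-2.1 -10 0 0 0 0 0.46" --pt "-0.5 -3.9 0 0 0 0 0.46" --pt "0 0 0 0 0 0 0.46" --pt "0 0 0 0 0 0 0.46"

```text
clock: 25.8
position: [466.2, -287.1, 193.7]
ee_rot: [-2.558, -1.824, -0.0]
contact_force: [0.2, 0.5, -0.8]
grip_width: 0.463
```

Call:
servo_tool --pt "0 0 -15 0 0 0 0.46" --pt "0 0 -20 0 0 0 0.46" --pt "0 0 -15 0 0 0 0.46" --pt "0 0 0 0 0 0 0.46" --pt "0 0 0 0 0 0 0.46"

```text
clock: 26.22
position: [466.4, -286.7, 143.6]
ee_rot: [-2.556, -1.825, 0.0]
contact_force: [0.3, 0.2, 0.1]
grip_width: 0.467
```

```bash
python3 - <<'E'
from h import *
s=bot.observe(); print(s["position"].round(1),s["contact_force"].round(2),s["grip_width"])
K,T,p,d,c=shot("wrist","w_ret.png"); np.savez("pics/w_ret",p=p,d=d,c=c,K=K,T=T,pos=s["position"],rv=s["ee_rot"])
circ(c,d,44,48,50); circ(c,d,4,8,300)
E
python3 j.py w_ret 46
```

```text
[ 466.4 -286.7  143.6] [0.33 0.21 0.09] 0.46680265530087717
(44, 48) [619.   7.] 97 [ 665.4 -215.7   45.8] circ 665.0 -215.7 5.3 rect [ 665.4 -215.5] [ 2.4 10.5] 29.2
(44, 48) [589.  65.] 180 [ 645.9 -240.1   46. ] circ 647.2 -239.3 6.1 rect [ 646.1 -239.5] [ 7.6 11.3] 8.8
(44, 48) [319. 223.] 1216 [ 472.7 -276.1   46. ] circ 467.5 -286.1 38.0 rect [ 467.5 -285.9] [31.4 70. ] 70.9
(44, 48) [317. 255.] 438 [ 462.3 -298.4   46. ] circ 462.7 -298.5 20.8 rect [ 462.6 -298.6] [ 4.9 41.4] 71.1
(4, 8) [318. 198.] 5897 [ 476. -266.    6.] circ 467.6 -285.9 61.3 rect [ 467.4 -285.8] [74.7 99.9] 70.8
(4, 8) [318. 227.] 1402 [ 465.7 -291.3    6.1] circ 465.8 -290.7 31.5 rect [ 465.6 -291.3] [13.1 62.1] 71.1
(4, 8) [318. 262.] 462 [ 456.9 -317.8    6. ] circ 455.4 -318.3 24.0 rect [ 455.5 -317.8] [ 7.  47.9] 70.7
ledge -1 192 inner y -15.98 x [-4.3  7.6] z 43.5
jaw -1 64 outer y [20.54 24.38]
ledge 1 160 inner y 16.54 x [-4.2  7.5] z 43.6
jaw 1 68 outer y [21.18 25.16]
gap 32.52 centre 0.28
head tool xy 1.04 0.1 r 22.14 z 97.7
```

Call:
servo_tool --pt "0.2 -0.8 -12 0 0 0 0.46" --pt "0 0 -15 0 0 0 0.46" --pt "0 0 -12 0 0 0 0.46" --pt "0 0 -8 0 0 0 0.46" --pt "0 0 -8 0 0 0 0.46"

```text
clock: 26.68
position: [466.5, -288.4, 88.0]
ee_rot: [-2.558, -1.824, 0.0]
contact_force: [-0.4, -0.5, -1.1]
grip_width: 0.462
```

Call:
servo_tool --pt "0 0 -7 0 0 0 0.46" --pt "0 0 -5 0 0 0 0.46" --pt "0 0 -3 0 0 0 0.46" --pt "0 0 -2 0 0 0 0.46" --pt "0 0 -1 0 0 0 0.46"

```text
clock: 27.1
position: [466.6, -288.5, 70.8]
ee_rot: [2.558, 1.824, 0.0]
contact_force: [-0.4, -0.3, -0.6]
grip_width: 0.465
```

Call:
servo_tool --pt "0 0 0 0 0 0 0.46" --pt "0 0 0 0 0 0 0.46"

```text
clock: 27.27
position: [466.7, -288.5, 71.1]
ee_rot: [2.558, 1.824, 0.0]
contact_force: [-0.1, 0.8, -0.8]
grip_width: 0.461
```

Call:
servo_tool --pt "0 0.5 -1.5 0 0 0 0.46" --pt "0 0 -1 0 0 0 0.46" --pt "0 0 -0.7 0 0 0 0.46" --pt "0 0 0 0 0 0 0.46"

```text
clock: 27.6
position: [466.5, -287.9, 67.4]
ee_rot: [-2.558, -1.824, 0.0]
contact_force: [0.0, 0.1, -1.3]
grip_width: 0.462
```

Call:
servo_tool --pt "0 0 -0.5 0 0 0 0.46" --pt "0 0 -0.5 0 0 0 0.46" --pt "0 0 0 0 0 0 0.46"

```text
clock: 27.85
position: [466.5, -287.9, 66.5]
ee_rot: [-2.558, -1.824, 0.0]
contact_force: [-0.5, -0.0, -1.3]
grip_width: 0.463
```

Call:
servo_tool --pt "0 0 -0.5 0 0 0 0.46" --pt "0 0 0 0 0 0 0.46"

```text
clock: 28.02
position: [466.7, -288.0, 66.3]
ee_rot: [2.558, 1.824, 0.0]
contact_force: [-0.8, 0.0, 0.3]
grip_width: 0.459
```

Floor reached (the weight is off the tool). Open slowly, then look before rising.

Call:
servo_tool --pt "0 0 0 0 0 0 0.47" --pt "0 0 0 0 0 0 0.49" --pt "0 0 0 0 0 0 0.53" --pt "0 0 0 0 0 0 0.6" --pt "0 0 0 0 0 0 0.75"

```text
clock: 28.43
position: [466.6, -287.9, 66.0]
ee_rot: [-2.558, -1.824, 0.0]
contact_force: [-0.9, 0.7, 0.1]
grip_width: 0.722
```

Call:
servo_tool --pt "0 0 0 0 0 0 1" --pt "0 0 0 0 0 0 1" --pt "0 0 0 0 0 0 1" --pt "0 0 0 0 0 0 1"

```text
clock: 28.77
position: [466.6, -287.9, 66.1]
ee_rot: [-2.558, -1.824, 0.0]
contact_force: [-0.4, -0.6, 0.8]
grip_width: 0.998
```

```bash
python3 - <<'E'
from h import *
s=bot.observe(); print(s["position"].round(1),s["contact_force"].round(2),s["grip_width"])
K,T,p,d,c=shot("wrist","w_st.png"); t=(c-s["position"])@R.from_rotvec(s["ee_rot"]).as_matrix()
m=(abs(t[...,1])<13)&(t[...,2]<-48)&(t[...,2]>-75)&(abs(t[...,0])<20); q=t[m]; print(np.percentile(q,[2,50,98],axis=0).round(1).tolist())
E
```

```text
[ 466.6 -287.9   66.1] [-0.38 -0.59  0.76] 0.9978948340885242
[[-5.4, -11.8, -74.7], [7.6, 0.3, -58.5], [10.9, 12.4, -48.7]]
```

View pics/w_st.png

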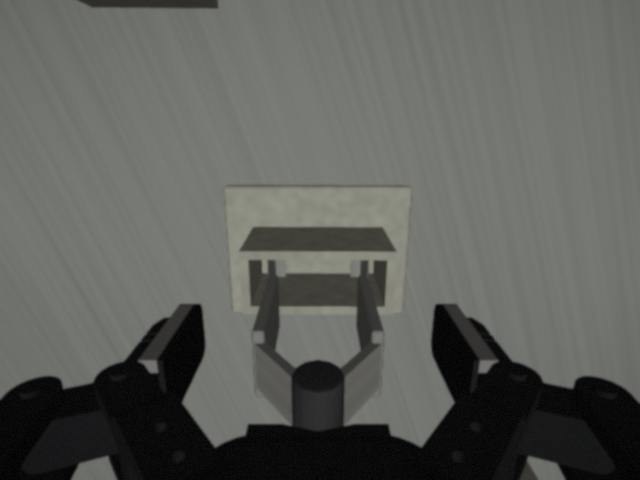

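The tongs stand upright in the well, hinge at (318,385), with the fingers well clear on both sides. Rise straight up, then check all the end conditions.

Call:
servo_tool --pt "0 0 8 0 0 0 1" --pt "0 0 15 0 0 0 1" --pt "0 0 25 0 0 0 1" --pt "0 0 30 0 0 0 1" --pt "0 0 35 0 0 0 1"

```text
clock: 29.23
position: [466.0, -287.6, 179.9]
ee_rot: [-2.557, -1.823, 0.001]
contact_force: [-0.4, 0.2, -0.7]
grip_width: 0.997
```

Call:
servo_tool --pt "0 0 35 0 0 0 1" --pt "0 0 17 0 0 0 1" --pt "0 0 0 0 0 0 1" --pt "0 0 0 0 0 0 1" --pt "0 0 0 0 0 0 1"

```text
clock: 29.65
position: [466.3, -287.7, 230.3]
ee_rot: [-2.557, -1.823, 0.0]
contact_force: [0.7, -0.1, -1.3]
grip_width: 1.001
```

```bash
python3 - <<'E'
from h import *
s=bot.observe(); print(s["clock"],s["position"].round(1),s["contact_force"].round(2))
K,T,p,d,c=shot("wrist","w_end.png"); 
def near(lo,hi,a=60):
    z=c[...,2]; m=((z>lo)&(z<hi)&(np.hypot(c[...,0]-467,c[...,1]+286)<60)).astype(np.uint8); n,l,st,ce=cv2.connectedComponentsWithStats(m)
    for i in range(1,n):
        if st[i,4]>a: q=c[l==i]; r=cv2.minAreaRect(q[:,:2].astype(np.float32)); print((lo,hi),st[i,4],np.round(r[0],1),np.round(r[1],1),round(r[2],1),"z",np.percentile(q[:,2],[50,99]).round(1))
near(44,48);near(100,108);near(110,135)
K,T,p,d,c=shot("top","top_end.png"); c0=np.load("pics/top.npz")["c"]
z=c[...,2]
for nm,b,lo,hi in(("rackstop",(305,255,395,320),36,80),("flasks",(140,195,270,280),88,110),("cups",(290,160,420,210),52,75)):
  for tag,cc in(("before",c0),("after",c)):
    m=np.zeros((480,640),np.uint8); u0,v0,u1,v1=b; m[v0:v1,u0:u1]=((cc[...,2]>lo)&(cc[...,2]<hi))[v0:v1,u0:u1]; n,l,st,ce=cv2.connectedComponentsWithStats(m)
    print(nm,tag,[(*np.median(cc[l==i],0).round(1).tolist(),int(st[i,4])) for i in range(1,n) if st[i,4]>25])
E
```

```text
29.65 [ 466.3 -287.7  230.3] [ 0.68 -0.13 -1.28]
(44, 48) 785 [ 467.4 -286.1] [31.3 70.1] 70.9 z [46.1 47.6]
(100, 108) 134 [ 450.3 -280.5] [23.5  4. ] 71.0 z [106.2 108. ]
(100, 108) 128 [ 484.6 -292.1] [23.4  4. ] 70.5 z [106.1 107.9]
(110, 135) 1206 [ 467.7 -286.6] [18.1 33. ] 71.2 z [121.7 129.8]
rackstop before [(476.6, -30.3, 46.8, 115), (461.4, -74.8, 42.9, 266), (444.9, -119.2, 56.6, 62)]
rackstop after [(461.4, -75.0, 42.9, 265), (444.9, -119.2, 56.4, 60)]
flasks before [(604.5, 369.6, 96.8, 142), (574.4, 199.5, 97.0, 133)]
flasks after [(604.7, 369.8, 96.8, 141), (589.3, 284.5, 97.1, 137), (574.5, 199.3, 96.9, 135)]
cups before [(695.4, -205.3, 61.3, 331), (716.1, -4.5, 61.4, 296)]
cups after [(695.5, -203.2, 61.6, 327), (716.6, -3.5, 61.7, 295)]
```

```bash
python3 -c "
from cell import bot
print(bot.job_done())"
```

```text
the job is handed in; nothing more can be done
None
```

The job is done and handed in at about 30 s of the 72 s allowed; the hand-in gives no verdict.

**What I did:** I took the tongs by their paddles, lifted the mid-sized stopper out of the rack with the jaws, and pushed it straight down into the open flask. I held it at about 16 N (14.6 N at the wrist plus about 1.3 N carried weight) for about 0.6 s. Then I let go of it and stood the tongs back in their stand.

**Trouble on the way:**
- **First grip failed:** The first squeeze, at a setting of 25 N, was too weak and the jaws slipped off. The stopper stayed in the rack undisturbed, and a second grip at 40 N held. The paddles seem to get only about half the set force, which I inferred from the opening width and did not measure directly.
- **Slip in the jaws:** While pushing, the stopper slid about 1.2 mm up in the jaws until the ledges bore on its head.

**Last checks:**

| Item | Measured | Should be |
|---|---|---|
| Stopper head top | 96.0 mm, level | 96 mm |
| Stopper off the flask axis | about 0.3 mm | within 4 mm |
| Tongs off the stand centre | about 0.6 mm | within 15 mm |
| Tongs paddle tops | 106 mm, so tips on the floor | 106 mm |
| Other two rack stoppers moved | at most 0.2 mm | within 15 mm |
| The two cups by the rack moved | 1–2 mm in the top view (measurement noise) | within 15 mm |

The gripper was open and clear of everything. No check failed. The top camera put the seated stopper about 2 mm from where the wrist camera did, which is within the calibration tolerance.

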